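Clamp a two-part plaster mould shut

ROBOT

A 6-joint arm with a two-finger parallel gripper is mounted at the origin on the work surface. World frame = base frame: x ahead of the robot, y to its left, z up, the work surface at z = 0. Lengths are in mm, angles in degrees, forces in N, time in s.
With the tool pointing down it reaches from about 350 to 850 mm from the base axis. Payload 8.1 kg.
Tool frame: the origin (TCP) lies at the very end of the fingers, on their centre line; the grasp point (between the pads) lies 19 mm behind it; z points along the fingers, y is the direction in which the jaws open and shut (so a half turn about z gives the same grasp; the last joint's range is limited). The gripper opens to 85 mm and grips with 20 to 120 N. Pads are 22 mm wide; open, the fingers measure 114 mm over their backs; the gripper's body (76 mm by 85 mm) begins 54 mm behind the grasp point. The pads swing forward as they close: fully open they stand 13 mm farther back than shut.
Start: joints at [-77.028, 7.471, 85.268, -0, 87.261, -4.893], TCP at [184.084, -571.068, 231.292] pointing down, gripper open.
Joint ranges: [-169.43, 169.43], [-51.17, 129.36], [1.28, 143.12], [-76.62, 256.62], [0, 156.53], [-152.29, 152.29]. Speed limits (degrees/s): [136.94, 136.94, 159.86, 180, 180, 180].

INTERFACE

Orientations are given as [roll, pitch, yaw] about the fixed x, y, z axes, in that order (R = Rz(yaw) Ry(pitch) Rx(roll)).
In Python, from bench import sensors, viewer, job gives the robot as it stands.
- The arm moves only by the shell command python3 -m pendant 'ROWS' [FORCE]. ROWS is JSON, one flat list of numbers, 5 for each row, row after row: the shift along the world's x, y, z in mm, then the turn about the world's z in rad, then the finger opening in mm, from 0 to 85.4. In form: [x, y, z, twist, hand, x, y, z, twist, hand, ...]. A call has 1 to 12 rows; each row shifts and turns the pose as measured when the row begins; what a row does not reach is not made up. A row lasts 1/12 s, in which the tool goes at most 41.7 mm and 7.16 degrees, less where a joint would pass 70% of its speed; a pose out of reach is approached as far as the arm can. A call with a gripper value outside its range is refused whole. The fingers move at their own pace and stop on an object; FORCE is the grip in N (left out, the last holds). Time passes only in rows, so rows that do not move let the fingers close. It gives the time, the measured TCP pose, the force and the opening at its end, in the units of the state.
- sensors.sense(): the state, without advancing time (a new reading comes with each control period).
- viewer.snapshot(name): name is "scene" or "top"; returns a dict with "frame" (480x640x3 uint8, blue, green, red), "z_map" (480x640 float32, mm along the optical axis (not along the pixel's ray), 0 where there is no reading), "fx", "fy", "cx", "cy" (pixels), "k1" (the pictures are not rectified: a ray, as slopes to the right and down, at radius r is drawn at 1 + k1 r^2 times it, then the intrinsics apply), "view" (4x4, takes a point from world to camera coordinates). Camera axes: x right, y down, z forward; pixel columns grow to the right and rows downward; lengths in mm; the calibration is good to about 2 mm. A picture is of the moment at which its call begins.
- job.hand_in(): hands the job in, once; it reports no verdict.
The state is a dict: "time": time; "joint_pos": joint angles; "qd": joint speeds; "joint_efforts": joint torques, N m; "tool_pos": TCP position; "tcp_rot": TCP orientation; "ft_force": force on the tool from outside, world axes, zero at the start; "wrist_torque": the same for the moment, N m; "finger_gap": finger opening in mm.
Only numpy, scipy, OpenCV 4.12 (cv2) and the standard library are available. Lean on these libraries where they do the work, as an engineer would, in place of code of your own. Each camera call takes 0.05 s, during which the arm holds its last target.

TASK

Stand the loose plaster mould half between the clamp's jaws, face to face with the half already there so that the pouring notches meet, and let go of it. Then squeeze the clamp's trigger again and again until the sliding jaw holds the mould firmly shut, but gently, since plaster cracks if clamped too hard. Tighten with the trigger, not by shoving the jaw, let the trigger go at the end, and leave the other things on the bench alone.

Things in the scene. Friction and masses are not known exactly. Their poses are not given: they have to be found in the camera images.
- clamp: One-hand bar clamp (black, orange trigger, yellow pads) lying flat, 32 mm thick; its foot floats 20 mm either way along x in a track screwed to the bench (0.5 N drag). Origin: on the bench under the bar's centre line, in the plane of the fixed pad's face. x: along the bar, from fixed pad to sliding jaw; y: from bar to jaw tips; z up. Bar 16 mm wide, height 13-19 mm, its tail ends between x -81 and -145 mm.
- fixed_pad (a point): Centre of the face of the fixed jaw's yellow pad, 16 mm above the bench (clamp x 0, y 68 mm; clamp's axes). Pad 36 mm wide (y), 26 mm high. The jaw behind it fills x -32 to 0, y 20 to 88 mm, up to 30 mm high
- grip_mid (a point): Where a hand squeezes, between grip and trigger (clamp x -13, y -75 mm, 16 mm above the bench; clamp's axes). Squeeze along x: back of the pistol grip 34 mm to -x, front of the released trigger 33 mm to +x, so 67 mm over both, 38 mm when fully squeezed. Both straight for 30 mm either way in y. Grip 30 mm high, trigger 7 to 27 mm above the bench
- trigger (a joint): Rad: 0 released (sprung), 0.23 fully squeezed, 29 mm at grip_mid. A full squeeze draws the jaw in 4 to 5 mm; let it spring right out before the next or the ratchet misses its tooth. The spring alone takes 3 N to 4.3 N. When the jaw presses, it stops short: a 12 N squeeze stalls at about 20 N at the jaw, 14 N at 22 to 38 N, 16 N at 30 to 50 N, 20 N at 38 to 75 N. Let go, the jaw settles up to 0.7 mm and holds
- trigger_front (a point): Point on the front (+x) face of the trigger, level with grip_mid in y, 16 mm above the bench; moves with the trigger
- bar (a joint): Travel of the bar, with the jaw pinned on it, since the start, m: grows as the trigger is pumped (up to 50 mm); a ratchet keeps it from going back
- jaw: The sliding jaw: black arm with the yellow pad, 30 mm high; origin on the bar's centre line in the plane of its pad face, clamp's axes
- jaw_pad (a point): Centre of the sliding jaw's pad face, 16 mm above the bench; clamp's axes. Soft pad 36 mm wide, 26 mm high: 12 N per mm of squash, 6 mm at most. It starts 80 to 94 mm from the fixed pad. The jaw behind it is 30 mm thick (to +x) and spans y -18 to 88 mm of the clamp
- mould_a_mid (a point): Centre (21 mm up) of the plaster mould half that already stands in the clamp, near the fixed pad: 30 mm thick (x), 56 mm wide (y), 42 mm high (z), about 0.09 kg. Its +x side is the parting face, which looks towards the sliding jaw; the pouring notch (16 mm wide, 8 mm deep, 16 mm down) is at the top of that face, in the middle
- mould_b_mid (a point): Centre (21 mm up) of the loose plaster mould half, the same size and make; its +x side is again the parting face with the notch, and must face that of the other half. It stands on the bench to the robot's left of the clamp. Its 56 mm width (y) suits the gripper from above
- mould_a_face (a point): Centre of the parting face of the half in the clamp, 15 mm to +x of its mid point; same axes
- mould_b_face (a point): Centre of the parting face of the loose half, 15 mm to +x of its mid point; same axes
- mould_a: The half in the clamp; origin at the centre of its underside, axes as its point
- mould_b: The loose half; origin at the centre of its underside, axes as its point. A jaw force of 20 N or more holds the mould firmly; 70 N cracks it
- bench_block: Bystander: steel bench block 76 x 76 x 24 mm with a silver rosette on it; origin at the centre of its underside
- caliper: Bystander: steel dial caliper, 200 x 74 x 13 mm, lying flat; origin at the middle of its beam
- needle_file: Bystander: file with a wooden handle, 220 mm long, 15 mm high; origin 78 mm from the handle's end
- wax_tin: Bystander: round brass tin, 68 mm across, 46 mm high; origin at the centre of its underside
Mind the look-alikes: they are no part of the job. What is shaped like the mould_b but brown is not meant.

How it is judged:
By the outcome, as a careful person would: the job done as asked, in the order asked, and still so for the second after the job is handed in, with the robot touching nothing.
It also fails if it takes over 72 s, if anything falls off the work surface, if the arm or the gripper's body presses on something with over 40 N, if the wrist force passes 120 N, or if a joint passes its speed limit or range.

## Working session

There is one attempt and no reset: what is moved stays moved. The work goes in short steps, Python scripts to look and compute and a shell command to move; the robot and the scene stay as the last step left them, time stands still between calls to the robot, and variables do not carry over. Pictures are saved under pics/ and viewed, and the job is handed in when it is done.

```bash
ls; mkdir -p pics
cat > h.py <<'E'
import numpy as np, cv2
from bench import sensors, viewer, job
def snap(n,tag):
    s=viewer.snapshot(n); cv2.imwrite(f'pics/{tag}.png',s['frame']); np.savez(f'pics/{tag}.npz',**s); return s
def load(tag): return dict(np.load(f'pics/{tag}.npz'))
def ray(s,u,v):
    x=(u-s['cx'])/s['fx']; y=(v-s['cy'])/s['fy']
    xd,yd=x,y
    for _ in range(20):
        k=1+s['k1']*(x*x+y*y); x,y=xd/k,yd/k
    return np.array([x,y,1.0])
def at_z(s,u,v,z):
    V=s['view'];R=V[:3,:3];t=V[:3,3]; c=-R.T@t; d=R.T@ray(s,u,v)
    return c+d*(z-c[2])/d[2]
def at_d(s,u,v):
    V=s['view'];R=V[:3,:3];t=V[:3,3]
    z=s['z_map'][int(round(v)),int(round(u))]
    return R.T@(ray(s,u,v)*z-t)
def proj(s,p):
    q=s['view'][:3,:3]@np.asarray(p,float)+s['view'][:3,3]; x,y=q[0]/q[2],q[1]/q[2]; k=1+s['k1']*(x*x+y*y)
    return np.array([s['fx']*x*k+s['cx'],s['fy']*y*k+s['cy']])
def crop(s,u0,v0,u1,v1,tag,f):
    im=cv2.resize(s['frame'][v0:v1,u0:u1],None,fx=f,fy=f,interpolation=cv2.INTER_CUBIC)
    cv2.imwrite(f'pics/{tag}.png',im)
E
python3 - <<'E'
from h import *
for n in('top','scene'):
    s=snap(n,n+'0'); print(n,s['fx'],s['cx'],s['cy'],s['k1'],s['view'].round(3).tolist())
print(sensors.sense())
E
```

```text
pics
top 519.5005245347703 311.42677386301375 240.545426647083 -0.14054761590828618 [[0.017, -1.0, 0.003, 6.144], [-0.998, -0.017, -0.059, 542.777], [0.059, -0.002, -0.998, 1251.619], [0.0, 0.0, 0.0, 1.0]]
scene 445.8361772976063 322.541904679403 238.98511746068178 0.03783921507229223 [[-0.49, 0.872, -0.011, 236.096], [0.727, 0.401, -0.558, -365.157], [-0.482, -0.281, -0.83, 1243.996], [0.0, 0.0, 0.0, 1.0]]
{'time': 0.1, 'joint_pos': array([-7.70284975e+01,  7.51233255e+00,  8.53226741e+01,  1.02263273e-03,
        8.72625370e+01, -4.89314984e+00]), 'qd': array([-0.01677262, -0.00088656, -0.05617204, -0.04184854,  0.14505508,
       -0.05909991]), 'joint_efforts': array([ 3.39797143e-04, -5.70953715e+01, -5.01943016e+01, -2.82698020e-04,
        8.17243854e-03,  1.12189247e-05]), 'tool_pos': array([ 183.97603128, -570.57446592,  230.33667014]), 'tcp_rot': array([-1.79902899e+02, -9.33791199e-03,  1.78645947e+01]), 'ft_force': array([ 0.59834975, -0.10581895,  0.52178848]), 'wrist_torque': array([-0.0707118 , -0.02045378,  0.02205278]), 'finger_gap': 85.43167400314996}
```

View pics/top0.png

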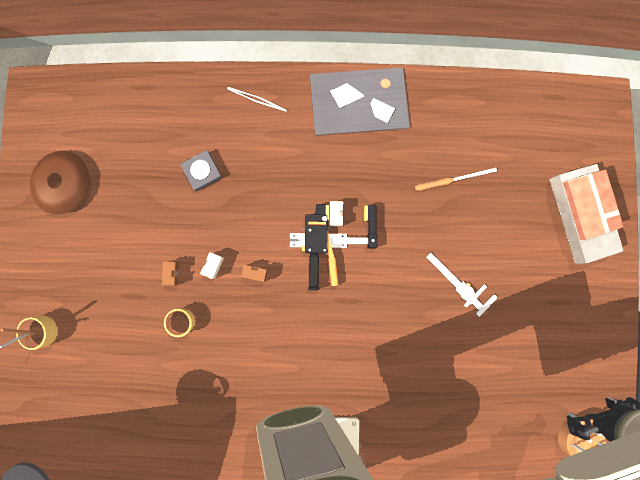

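View pics/scene0.png

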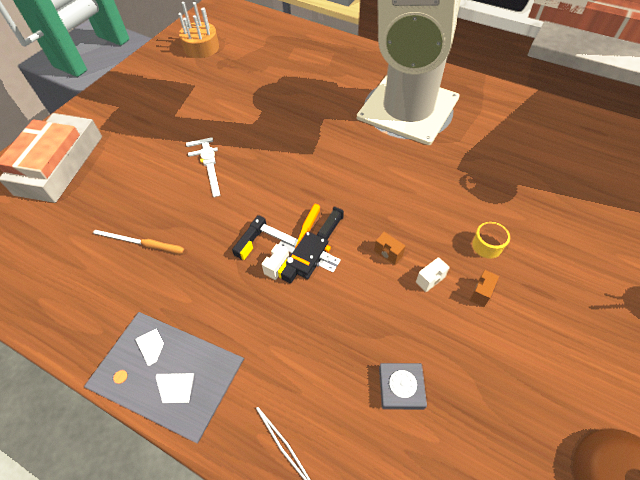

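Run:
```python
from h import *
s=load('top0'); crop(s,280,190,390,300,'c1',6); crop(s,150,240,280,300,'c2',6)
s=load('scene0'); crop(s,225,195,355,295,'c3',6); crop(s,370,225,510,310,'c4',5)
```

```text
(no output)
```

View pics/c1.png

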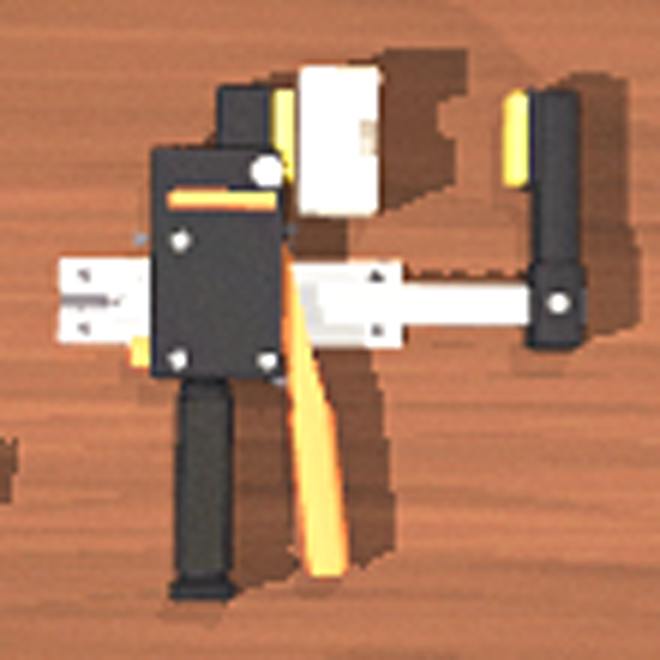

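View pics/c2.png

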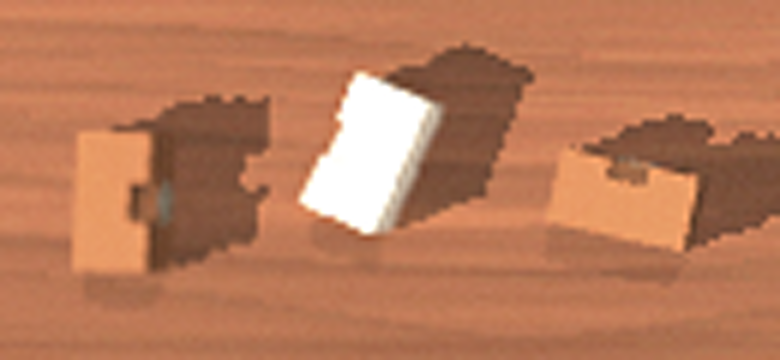

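View pics/c3.png

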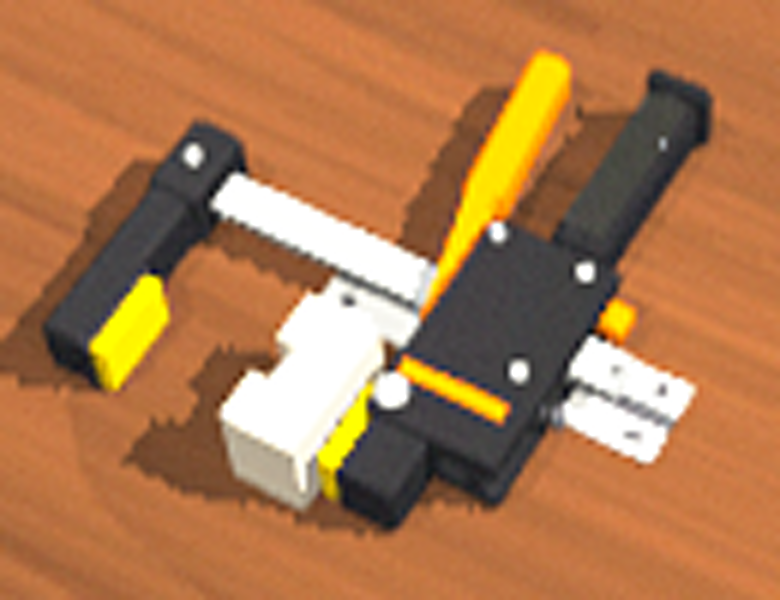

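View pics/c4.png

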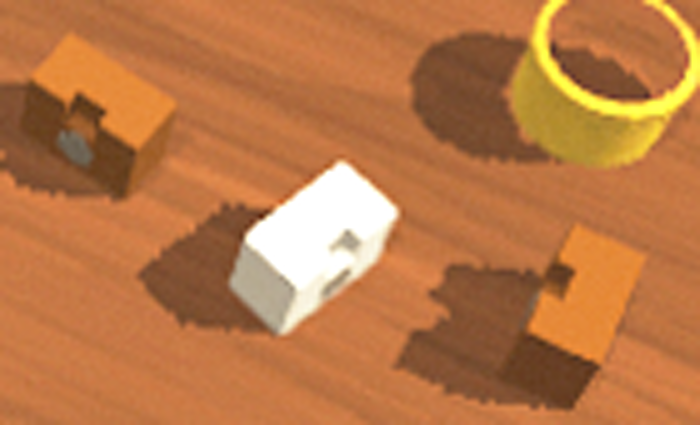

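```bash
cat >> h.py <<'E'
def cloud(s):
    V=s['view'];R=V[:3,:3];t=V[:3,3]
    h,w=s['z_map'].shape; u,v=np.meshgrid(np.arange(w),np.arange(h))
    pd=np.stack([(u-s['cx'])/s['fx'],(v-s['cy'])/s['fy']],-1); x=pd.copy()
    for _ in range(20): x=pd/(1+s['k1']*(x**2).sum(-1,keepdims=True))
    P=np.concatenate([x,np.ones((h,w,1))],-1)*s['z_map'][...,None]
    return (P-t)@R
def rect(s,box,z0,z1,white=True):
    P=cloud(s); m=np.zeros(P.shape[:2],bool); m[box[1]:box[3],box[0]:box[2]]=1
    m&=(P[...,2]>z0)&(P[...,2]<z1)
    if white:
        f=s['frame'].astype(int); m&=(f.min(-1)>170)
    pts=P[m]; return pts, cv2.minAreaRect(pts[:,:2].astype(np.float32)), m
E
python3 - <<'E'
from h import *
for tag,boxes in(('top0',[(195,245,230,285),(325,195,350,230)]),('scene0',[(410,250,455,295),(258,235,300,285)])):
    s=load(tag)
    for b in boxes:
        p,r,m=rect(s,b,36,48); print(tag,len(p),p[:,2].mean().round(1),p[:,2].std().round(1),[np.round(x,1) for x in r], p.mean(0).round(1))
s=load('top0');P=cloud(s)
# pixel picks c1
for name,(u,v),z in [('A c',(300,68),42),('A c',(380,66),42),('A c',(378,215),42),('A c',(300,215),42),('padR top',(505,92),29),('padR bot',(505,187),29),('padL r',(295,92),29),('bar tip',(590,280),19),('bar l top',(405,282),19),('bar l bot',(405,322),19),('bar r top',(527,282),19),('bar r bot',(527,325),19),
 ('grip ltop',(180,400),30),('grip lbot',(176,570),30),('grip rtop',(233,400),30),('grip rbot',(232,560),30),('trig end r',(347,560),27),('trig end l',(305,570),27),('trig r mid',(335,470),27),('jaw bl',(527,350),30),('jaw tr',(580,92),30),('jaw tl',(528,92),30)]:
    print(name,at_z(s,u/6+280-.42,v/6+190-.42,z).round(1), P[int(v/6+190),int(u/6+280)].round(1))
for (u,v) in [(360,72),(437,105),(378,235),(300,200)]: print(at_z(s,u/6+150-.42,v/6+240-.42,42).round(1))
E
```

```text
top0 247 40.8 2.3 [array([477.6, 256.6]), array([29.8, 55.5]), np.float64(69.3)] [477.1 255.7  40.8]
top0 285 40.9 2.4 [array([609.7, -36.6]), array([56.5, 40.9]), np.float64(0.6)] [609.2 -41.8  40.9]
scene0 348 41.5 1.6 [array([479.3, 256.7]), array([30.9, 57.9]), np.float64(66.3)] [479.  256.6  41.5]
scene0 354 42.0 1.7 [array([608.9, -35.5]), array([47. , 58.3]), np.float64(87.1)] [609.6 -41.   42. ]
A c [637.2 -26.5  42. ] [ 468.1   18.2 1281.3]
A c [638.6 -58.6  42. ] [ 6.434e+02 -6.140e+01 -3.000e-01]
A c [578.7 -58.5  42. ] [583.5 -62.2  -0.6]
A c [578.1 -27.4  42. ] [581.9 -29.5  10.8]
padR top [ 630.8 -110.2   29. ] [ 634.2 -113.7    1.1]
padR bot [ 592.1 -110.6   29. ] [ 594.7 -114.6   -3.5]
padL r [629.2 -25.1  29. ] [632.5 -26.7   1.7]
bar tip [ 555.7 -146.7   19. ] [ 558.1 -150.2   -6.4]
bar l top [553.6 -71.3  19. ] [552.7 -71.3  16.3]
bar l bot [537.3 -71.5  19. ] [538.  -71.3  18.3]
bar r top [ 554.5 -121.    19. ] [ 554.8 -122.2   -1.8]
bar r bot [ 536.9 -121.2   19. ] [ 537.3 -122.2    0.6]
grip ltop [503.8  19.3  30. ] [504.5  18.3  28.8]
grip lbot [435.7  19.7  30. ] [434.4  19.5  20.3]
grip rtop [504.2  -2.   30. ] [505.   -1.1  21. ]
grip rbot [440.   -2.7  30. ] [439.6  -2.2  21.5]
trig end r [440.7 -48.9  27. ] [440.4 -48.1  23.6]
trig end l [436.4 -32.1  27. ] [434.7 -32.1   1.2]
trig r mid [476.8 -43.5  27. ] [476.6 -42.5  28.8]
jaw bl [ 526.3 -120.1   30. ] [ 527.5 -122.5   -1.6]
jaw tr [ 631.2 -140.6   30. ] [ 635.4 -144.3   -3.9]
jaw tl [ 630.8 -119.4   30. ] [ 630.7 -120.5   29.6]
[510.3 259.3  42. ]
[497.7 227.9  42. ]
[445.5 250.3  42. ]
[458.8 282.2  42. ]
```

```bash
python3 -m pendant '[24,33,0,0.072,85, 24,33,0,0.072,85, 24,33,0,0.072,85, 24,33,0,0.072,85, 24,33,0,0.072,85, 24,33,0,0.072,85, 24,33,0,0.072,85, 24,33,0,0.072,85, 24,33,0,0.072,85, 24,33,0,0.072,85, 24,33,0,0.072,85, 24,33,0,0.072,85]' 20
```

```text
time: 1.1
tool_pos: [467.7, -164.8, 222.9]
tcp_rot: [-179.4, 0.0, 68.8]
ft_force: [0.3, -0.2, 0.4]
finger_gap: 85.2
```

```bash
python3 -m pendant '[1,38,-3,-0.002,82, 1,38,-3,-0.002,80, 1,38,-3,-0.002,78, 1,38,-3,-0.002,75, 1,38,-3,-0.002,75, 1,38,-3,-0.002,75, 1,38,-3,-0.002,75, 1,38,-3,-0.002,75, 1,38,-3,-0.002,75, 1,38,-3,-0.002,75, 1,38,-3,-0.002,75, 0,0,0,0,75]'
python3 - <<'E'
from h import *
s=snap('top','top1'); crop(s,150,200,280,320,'c5',5); s=snap('scene','scene1'); crop(s,370,205,510,310,'c6',5)
E
```

```text
time: 2.1
tool_pos: [474.6, 280.2, 183.8]
tcp_rot: [-179.1, 0.1, 68.1]
ft_force: [0.2, 0.6, 0.7]
finger_gap: 75.0
```

View pics/c6.png

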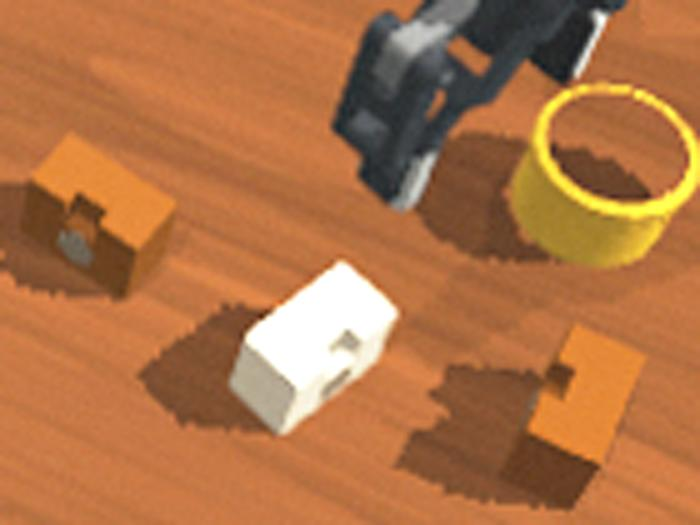

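```bash
python3 -m pendant '[3.5,-23.5,0,-0.01,75, 0,0,0,0,75, 0,0,-35,0,75, 0,0,-35,0,75, 0,0,-15,0,75,0,0,0,0,75]'
python3 - <<'E'
from h import *
s=snap('top','top2'); crop(s,150,200,280,320,'c5',5); s=snap('scene','scene2'); crop(s,370,205,510,310,'c6',5)
E
```

```text
time: 2.7
tool_pos: [481.3, 245.1, 99.2]
tcp_rot: [-179.5, 0.1, 67.1]
ft_force: [-0.3, -0.2, -0.8]
finger_gap: 74.9
```

View pics/c6.png

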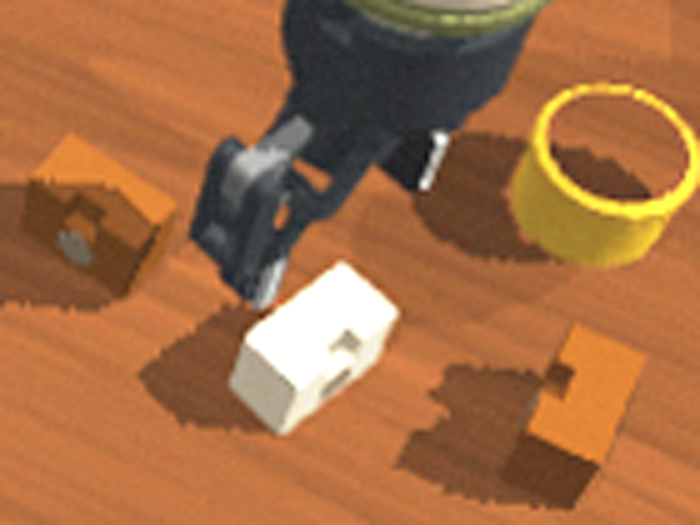

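View pics/c5.png

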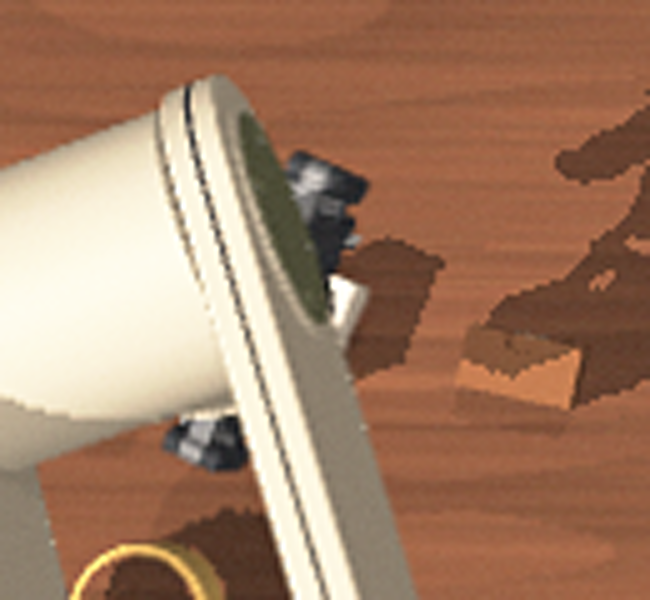

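```bash
python3 -m pendant '[-3,11,0,0,75, 0,0,0,0,75, 0,0,0,0,75]'
```

```text
time: 3.05
tool_pos: [482.4, 258.1, 107.2]
tcp_rot: [-179.9, -0.3, 67.0]
ft_force: [-0.5, 0.2, 1.0]
finger_gap: 74.9
```

```bash
python3 -m pendant '[-4,-1.5,-30,0.01,75, 0,0,-30,0,75, 0,0,-5,0,75, 0,0,0,0,75,0,0,0,0,75]'
```

```text
time: 3.47
tool_pos: [483.9, 260.4, 49.7]
tcp_rot: [179.5, -0.9, 67.8]
ft_force: [-0.4, 0.1, 0.3]
finger_gap: 74.9
```

```bash
python3 -m pendant '[0,0,0,0,75]';python3 -m pendant '[-6,-4,0,0,75]'; python3 -m pendant '[0,0,0,0,75]'; python3 -m pendant '[0,0,0,0,75]'
python3 - <<'E'
from h import *
print(sensors.sense()['tool_pos'],sensors.sense()['joint_pos'],sensors.sense()['qd'])
s=snap('scene','scene3'); crop(s,370,205,510,310,'c7',5)
print(sensors.sense()['tool_pos'])
E
```

```text
time: 3.55
tool_pos: [484.6, 260.8, 51.2]
tcp_rot: [179.5, -0.9, 67.8]
ft_force: [0.6, 0.3, -0.2]
finger_gap: 74.9
time: 3.63
tool_pos: [480.2, 257.6, 53.2]
tcp_rot: [179.3, -1.1, 67.8]
ft_force: [0.6, -0.1, 0.3]
finger_gap: 74.9
time: 3.72
tool_pos: [480.0, 257.3, 54.2]
tcp_rot: [179.3, -1.1, 67.8]
ft_force: [0.9, -0.5, -0.2]
finger_gap: 74.8
time: 3.8
tool_pos: [480.6, 257.5, 55.5]
tcp_rot: [179.2, -1.2, 67.8]
ft_force: [-0.1, 0.8, 0.8]
finger_gap: 74.9
[480.58062855 257.542925    55.53155387] [ 22.61209164   6.8129591  105.18134046   0.3023264   66.62043861
  44.70790932] [-0.02179303 -1.48696703  0.49808616 -0.00971224  0.75675211 -0.09985231]
[480.62666157 257.54964939  55.55969204]
```

View pics/c7.png

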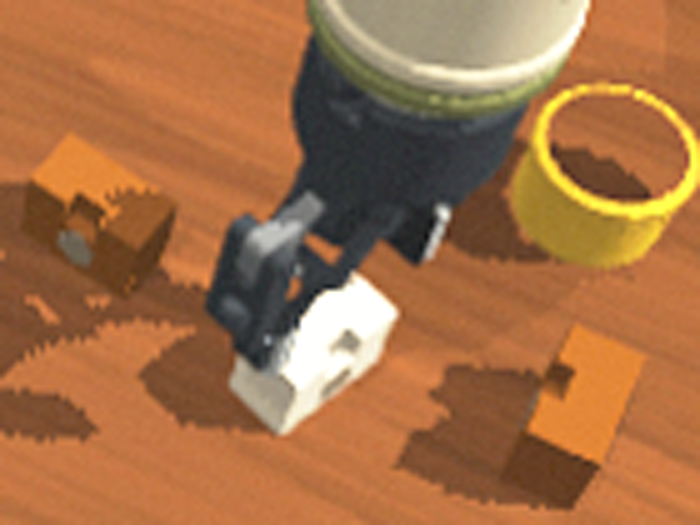

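```bash
python3 -m pendant '[-2,-1,-20,0,75, -0.5,0,-16,0,75, -0.5,0,-8,0,75,-0.5,0,-2,0,75]';python3 -m pendant '[-0.5,0,-1,0,75]'
```

```text
time: 4.18
tool_pos: [480.2, 257.6, 12.3]
tcp_rot: [178.9, -1.5, 67.8]
ft_force: [-0.5, -0.0, -0.7]
finger_gap: 74.9
time: 4.27
tool_pos: [479.4, 257.5, 11.1]
tcp_rot: [178.9, -1.5, 67.8]
ft_force: [-0.2, 0.7, -0.5]
finger_gap: 75.0
```

```bash
python3 -m pendant '[-0.5,-0.5,-5,0,75, -0.5,0,-1,0,75, -0.5,0,-1,0,60,0,0,-1,0,54,0,0,-1,0,50,0,0,-0.8,0,50]' 40;python3 -m pendant '[0,0,-0.8,0,50,0,0,-0.8,0,50]'
```

```text
time: 4.77
tool_pos: [479.4, 257.8, 4.7]
tcp_rot: [178.8, -1.6, 67.8]
ft_force: [-3.0, -1.0, 5.2]
finger_gap: 55.7
time: 4.93
tool_pos: [479.4, 257.8, 4.7]
tcp_rot: [178.8, -1.5, 67.8]
ft_force: [-2.7, -1.3, 6.4]
finger_gap: 56.0
```

Run:
```python
from h import *
s=snap('scene','scene4'); crop(s,370,205,510,310,'c8',5)
```

```text
(no output)
```

View pics/c8.png

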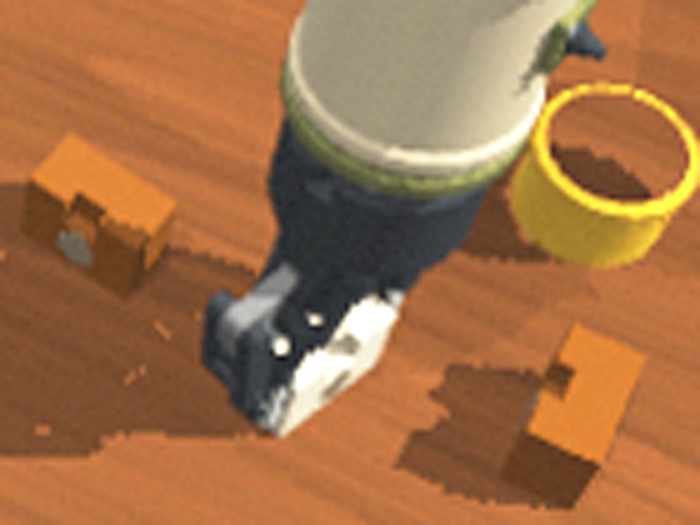

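```bash
python3 -m pendant '[0,0,25,0,50, 0,0,30,0,50, 0,0,30,0,50,0,0,10,0,50, 12,-28,0,0.04,50, 14,-34,0,0.05,50,14,-34,0,0.05,50,14,-34,0,0.05,50,14,-34,0,0.05,50,14,-34,0,0.05,50]'
```

```text
time: 5.82
tool_pos: [560.3, 59.2, 104.6]
tcp_rot: [178.7, -1.7, 85.8]
ft_force: [-0.1, 0.9, -0.5]
finger_gap: 55.8
```

```bash
python3 -m pendant '[13,-34,0,0.03,50, 13,-34,0,0.03,50,12,-30,0,0.01,50,4,-15,0,0,50,0,0,-1,0,50,0,0,-1,0,50]'
python3 - <<'E'
from h import *
s=snap('scene','scene5'); crop(s,220,175,350,285,'c9',6);s=snap('top','top5'); crop(s,280,180,400,290,'c10',6)
E
```

```text
time: 6.32
tool_pos: [605.3, -68.6, 100.2]
tcp_rot: [178.6, -1.5, 89.8]
ft_force: [-0.4, 0.2, -1.3]
finger_gap: 55.3
```

View pics/c9.png

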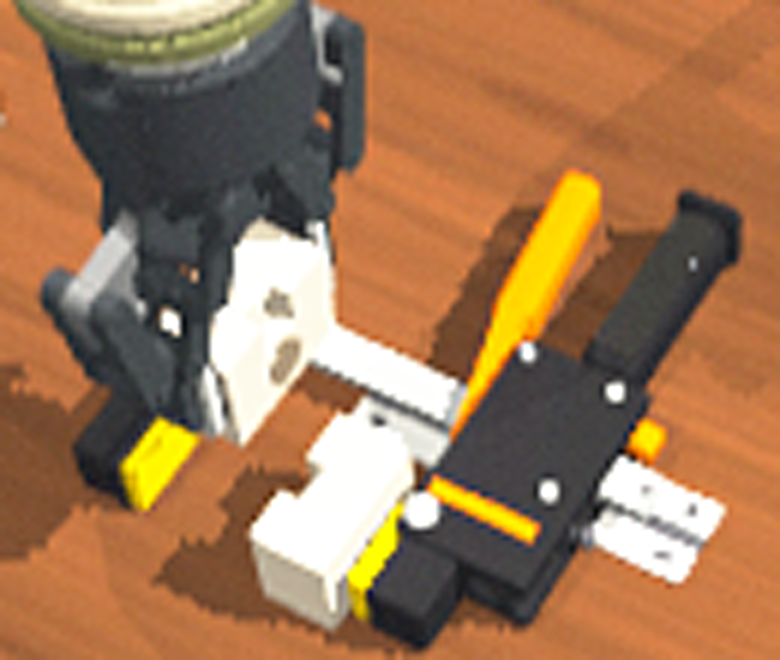

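View pics/c10.png

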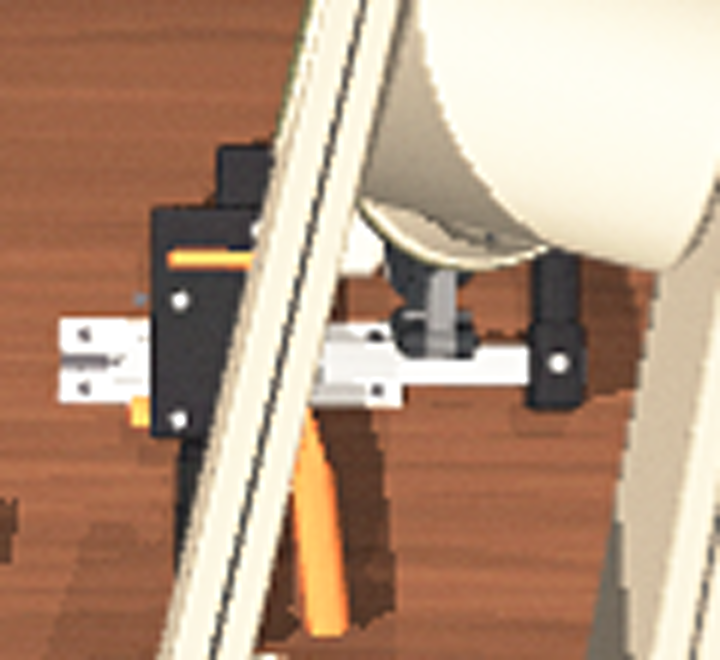

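Run:
```python
from h import *
s=load('scene5');P=cloud(s)
f=s['frame'].astype(int); m=np.zeros(f.shape[:2],bool); m[210:252,253:276]=1
m&=(f.min(-1)>150)&(P[...,1]>-75)&(P[...,2]>45)
q=P[m];print(len(q),q.min(0).round(1),q.max(0).round(1),np.median(q,0).round(1))
A=np.c_[q[:,0],q[:,2],np.ones(len(q))]
k=np.abs(q[:,1]-np.median(q[:,1]))<4
print(np.linalg.lstsq(A[k],q[k,1],rcond=None)[0])
print(np.percentile(q[k],[1,5,50,95,99],axis=0).round(1))
for u,v in [(236,445),(332,322),(330,240)]: print(at_d(s,u/6+220-.42,v/6+175-.42))
# A face: visible? top rect
m=np.zeros(f.shape[:2],bool); m[235:285,258:292]=1; m&=(f.min(-1)>170)&(P[...,2]>36)&(P[...,2]<48)
q=P[m];print(np.percentile(q,[1,5,50,95,99],axis=0).round(1))
```

```text
452 [568.8 -74.7  45.6] [639.7 -53.7 168.6] [601.7 -56.5 131.6]
[-9.13084147e-03 -4.44423758e-02 -4.49576193e+01]
[[570.7 -60.1  95.4]
 [576.7 -59.2  98.6]
 [609.4 -55.3 123.1]
 [635.9 -54.2 139.5]
 [638.7 -53.9 142.8]]
[ 589.4271201  -101.04191666    1.7594411 ]
[578.70812506 -54.4543565   98.8510137 ]
[ 491.61774332 -123.12920174   -0.60717403]
[[580.7 -57.7  37.2]
 [582.6 -55.3  38.6]
 [610.6 -40.6  42.2]
 [635.3 -27.9  44.7]
 [637.7 -27.1  45.3]]
```

```bash
python3 -m pendant '[4,-5.5,-20,0,50, 0,0,-20,0,50,0,0,-6,0,50,0,0,-1,0,50]'
```

```text
time: 6.75
tool_pos: [609.0, -67.3, 53.0]
tcp_rot: [178.5, -1.6, 90.2]
ft_force: [-0.1, 0.8, -1.6]
finger_gap: 55.6
```

```bash
python3 -m pendant '[0,-7,-1,0,50,0,0,-1,0,50]';  python3 - <<'E'
from h import *
s=snap('scene','scene6'); crop(s,220,175,350,285,'c11',6)
E
```

```text
time: 6.92
tool_pos: [608.4, -72.4, 51.2]
tcp_rot: [178.5, -1.6, 90.4]
ft_force: [-0.1, 0.4, -0.4]
finger_gap: 55.4
```

View pics/c11.png

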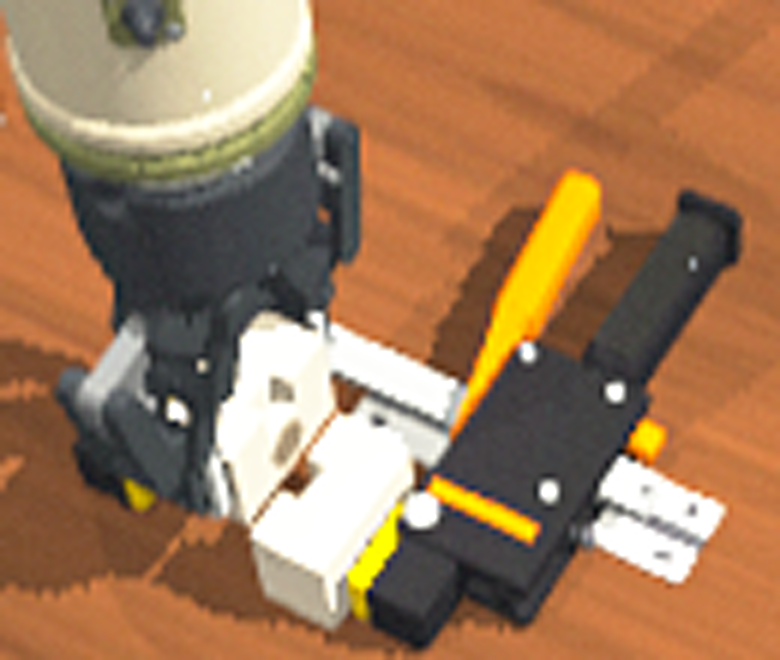

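```bash
python3 -m pendant '[0.5,-3,-4,0,50,0,-0.5,-10,0,50,0,-0.5,-12,0,50,0,-0.5,-8,0,50,0,-0.5,-2,0,50]'
```

```text
time: 7.38
tool_pos: [611.6, -77.8, 15.7]
tcp_rot: [178.2, -1.6, 90.4]
ft_force: [-0.3, -0.1, -1.6]
finger_gap: 55.4
```

```bash
python3 -m pendant '[-2.5,2,-4,0,50,0,0,-3,0,50,0,0,-2,0,50]'
```

```text
time: 7.63
tool_pos: [608.0, -75.7, 4.8]
tcp_rot: [178.3, -1.6, 90.3]
ft_force: [-12.1, 0.6, 33.0]
finger_gap: 55.7
```

```bash
python3 -m pendant '[1,0,1,0,50]'; python3 -m pendant '[0.5,0.5,0,0,50]'
python3 - <<'E'
from h import *
s=snap('scene','scene7'); crop(s,220,175,350,285,'c12',6)
E
```

```text
time: 7.72
tool_pos: [608.9, -75.7, 5.9]
tcp_rot: [178.3, -1.6, 90.3]
ft_force: [0.3, 0.3, -0.4]
finger_gap: 55.6
time: 7.8
tool_pos: [609.8, -75.2, 6.2]
tcp_rot: [178.3, -1.6, 90.3]
ft_force: [-0.5, 0.1, -0.9]
finger_gap: 55.4
```

View pics/c12.png

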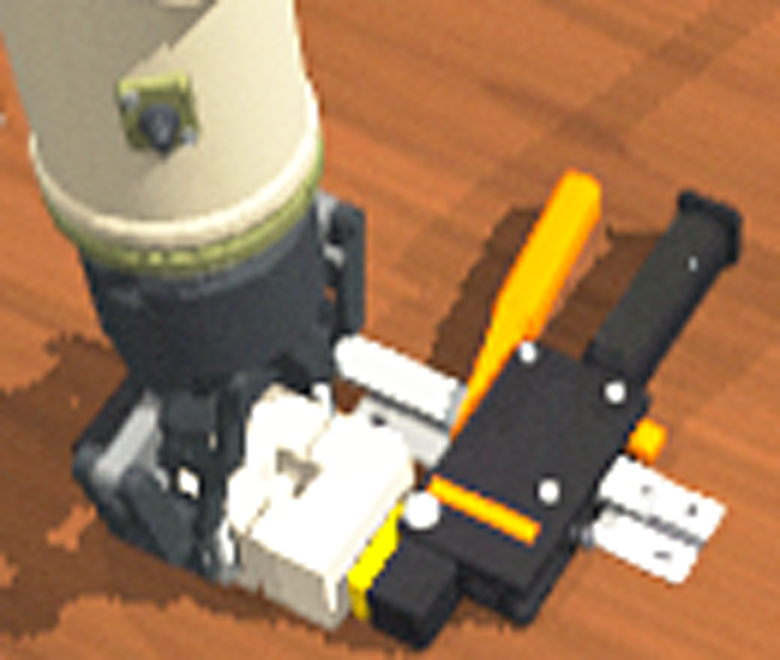

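Run:
```python
from h import *
s=load('scene7'); crop(s,255,235,295,283,'c13',14)
```

```text
(no output)
```

View pics/c13.png

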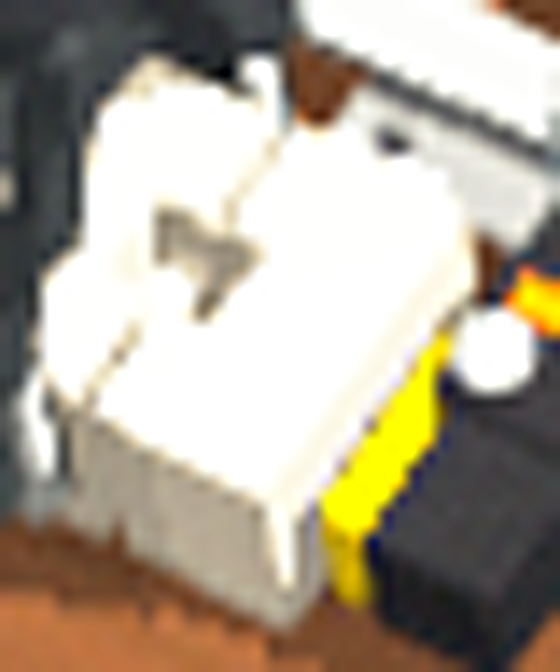

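```bash
python3 -m pendant '[-0.5,0,-1.5,0,50]'; python3 -m pendant '[0,0,-0.5,0,60,0,0,-1,0,66,0,0,-1,0,66,0,0,0,0,66]'
```

```text
time: 7.93
tool_pos: [609.7, -75.1, 5.0]
tcp_rot: [178.2, -1.6, 90.3]
ft_force: [1.8, 0.5, 6.7]
finger_gap: 55.7
time: 8.27
tool_pos: [609.8, -74.9, 2.1]
tcp_rot: [178.2, -1.6, 90.3]
ft_force: [-0.3, 0.2, -0.4]
finger_gap: 66.1
```

Raise and move toward the grip with the wrist turned −90°.

```bash
python3 -m pendant '[0,0,12,0,66,0,0,25,0,66,0,0,35,0,70,0,0,35,0,75,-10,4,10,-0.08,80,-13,7,0,-0.11,80,-13,7,0,-0.12,80,-13,7,0,-0.12,80,-13,7,0,-0.12,80,-13,7,0,-0.12,80,-13,7,0,-0.12,80,-13,7,0,-0.12,80]'; python3 -m pendant '[-12,6,0,-0.12,80,-8,2,0,-0.12,80,-5,0,0,-0.12,80,0,0,0,-0.12,80,0,0,-2,-0.1,80,0,0,-2,0,80]'
python3 - <<'E'
from h import *
s=snap('scene','scene8'); crop(s,220,175,350,285,'c14',6)
s=snap('top','top8'); crop(s,280,180,390,290,'c15',6)
E
```

```text
time: 9.27
tool_pos: [506.9, -22.0, 136.6]
tcp_rot: [177.7, -2.0, 36.3]
ft_force: [0.3, -0.2, -0.2]
finger_gap: 80.2
time: 9.77
tool_pos: [479.3, -12.0, 139.5]
tcp_rot: [177.6, -2.4, 1.3]
ft_force: [-0.1, -0.5, -0.7]
finger_gap: 79.8
```

View pics/c14.png

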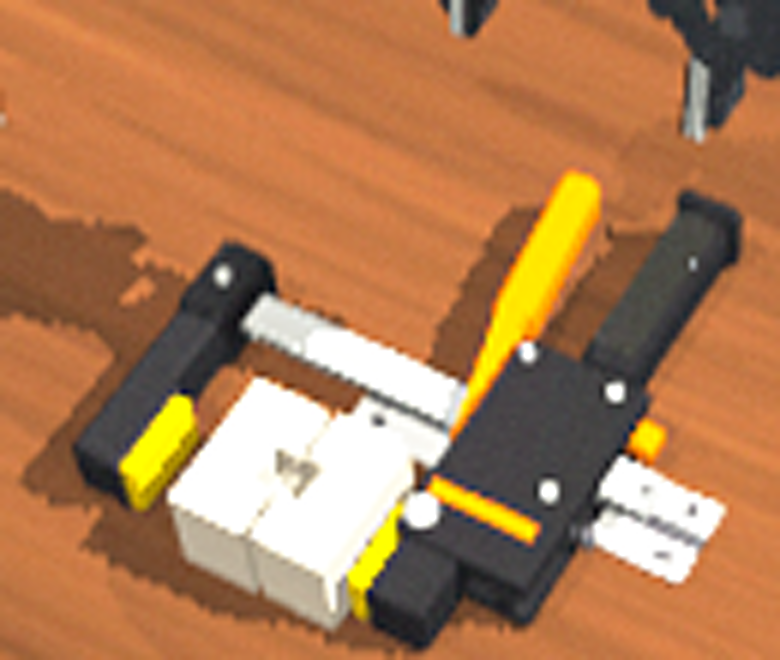

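View pics/c15.png

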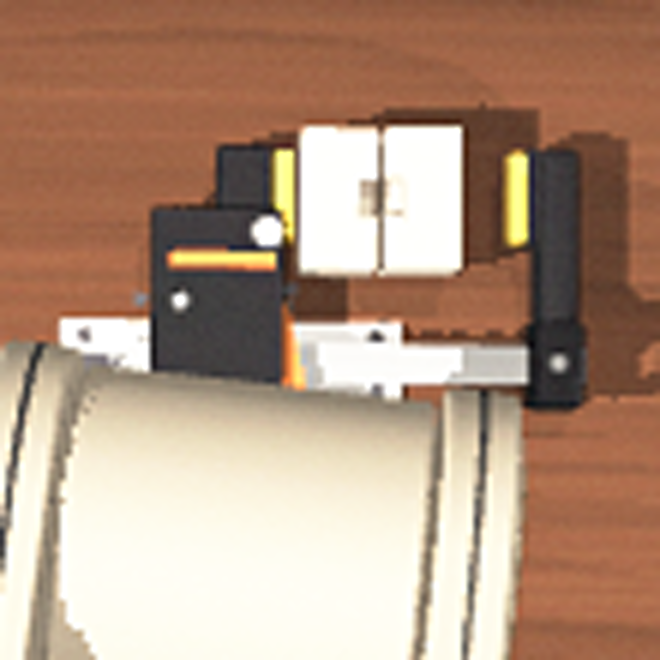

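```bash
python3 -m pendant '[-7,0,-25,0,84,0,0,-35,0,84,0,0,-25,0,84,0,0,-3,0,84,0,0,-1,0,84]'
python3 - <<'E'
from h import *
s=snap('scene','scene9'); crop(s,260,155,370,265,'c16',7)
s=snap('top','top9'); crop(s,280,180,390,310,'c17',5)
E
```

```text
time: 10.28
tool_pos: [475.0, -12.7, 52.2]
tcp_rot: [177.5, -2.9, 2.8]
ft_force: [-0.1, -0.0, 0.3]
finger_gap: 84.3
```

View pics/c16.png

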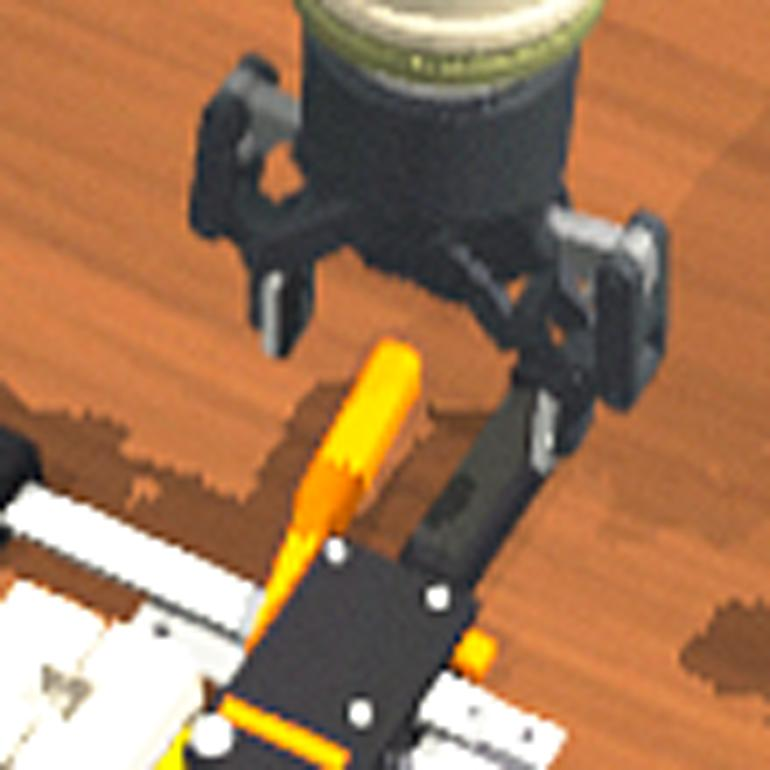

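View pics/c17.png

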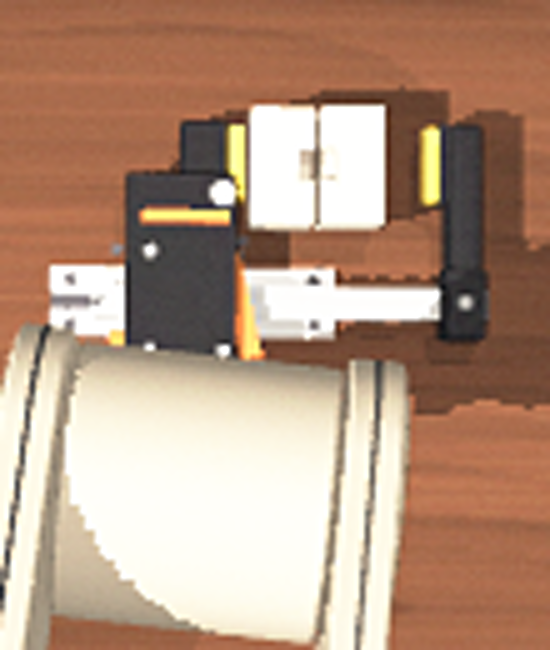

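```bash
python3 -m pendant '[-3,0,-10,-0.04,84,-1,0,-12,0,84,0,0,-12,0,84,0,0,-8,0,84,0,0,-3,0,84]'; python3 -m pendant '[0,0,-2,0,84]'
```

```text
time: 10.8
tool_pos: [479.0, -13.6, 15.0]
tcp_rot: [177.4, -3.7, 0.7]
ft_force: [0.6, 0.7, -0.4]
finger_gap: 84.0
time: 10.88
tool_pos: [479.3, -13.6, 13.1]
tcp_rot: [177.4, -3.8, 0.8]
ft_force: [0.4, 0.1, 0.2]
finger_gap: 84.1
```

```bash
python3 -m pendant '[-6,0.5,-5,0,84,-3,0.5,-4,0,84,-1,0.5,-1,0,84]'; python3 -m pendant '[-1,0,-1,0,80,-0.5,0,-1,0,75]'
python3 - <<'E'
from h import *
s=snap('scene','scene10'); crop(s,260,155,370,265,'c16',7)
E
```

```text
time: 11.13
tool_pos: [469.7, -12.2, 3.4]
tcp_rot: [177.4, -3.9, 0.8]
ft_force: [-0.2, 0.0, -0.3]
finger_gap: 83.6
time: 11.3
tool_pos: [467.7, -12.1, 1.3]
tcp_rot: [177.4, -3.9, 0.9]
ft_force: [0.4, -0.1, -0.1]
finger_gap: 75.0
```

View pics/c16.png

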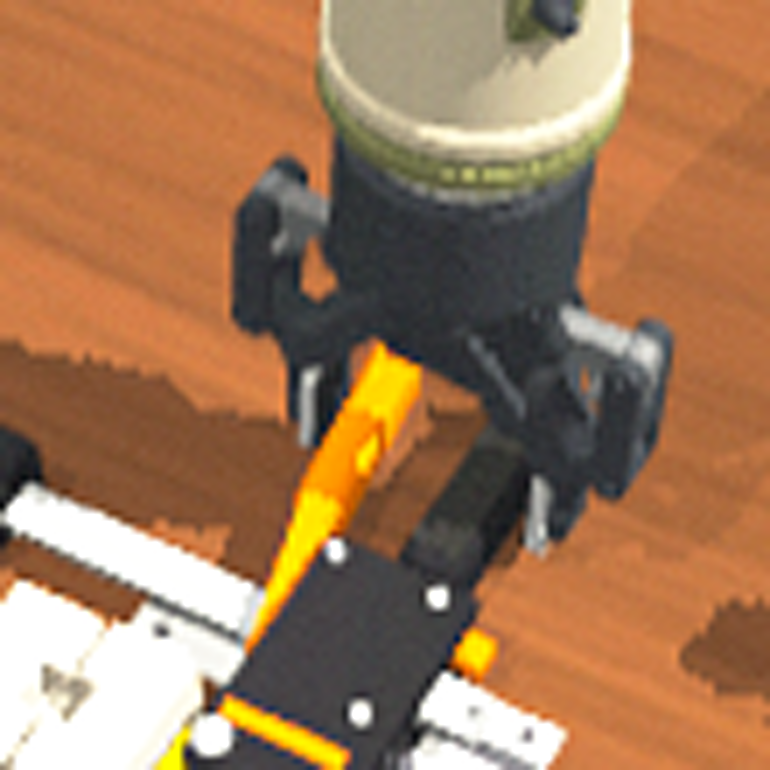

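```bash
python3 -m pendant '[1,0,0,0,67,0,3.5,0,0,60,0,3.5,0,0,53,0,3.5,0,0,46,0,3.5,0,0,40,0,1,0,0,37]' 20; python3 -m pendant '[0,0,0,0,37]' 20
python3 - <<'E'
from h import *
s=snap('scene','scene11'); crop(s,220,155,370,285,'c18',5)
s=snap('top','top11'); crop(s,280,180,390,290,'c19',6)
E
```

```text
time: 11.85
tool_pos: [469.0, 2.7, 4.0]
tcp_rot: [177.3, -3.8, 0.7]
ft_force: [-1.8, 0.2, -2.6]
finger_gap: 38.1
time: 11.93
tool_pos: [469.0, 3.0, 4.1]
tcp_rot: [177.3, -3.8, 0.7]
ft_force: [1.0, -0.4, -4.0]
finger_gap: 38.1
```

View pics/c18.png

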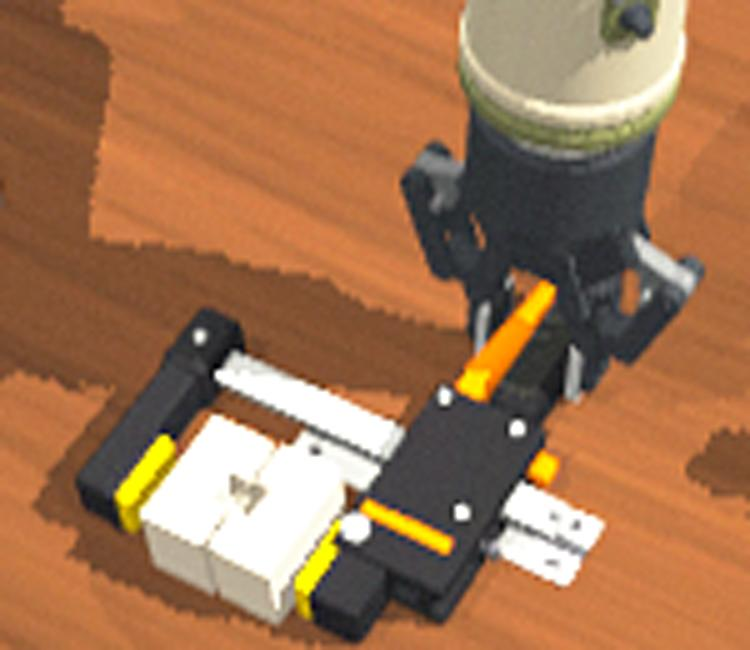

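View pics/c19.png

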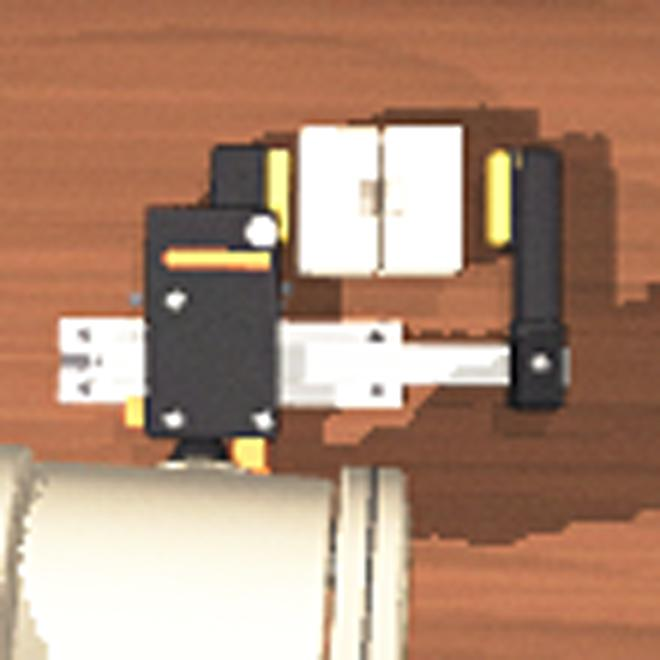

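```bash
python3 -m pendant '[0,-3,-0.5,0,45,0,-3.5,-0.5,0,53,0,-3.5,-0.5,0,60,0,-3.5,-0.5,0,67,0,-1,-0.5,0,72,0,0,0,0,72]' 20
python3 - <<'E'
from h import *
s=snap('top','top12'); crop(s,280,180,390,290,'c19',6)
E
```

```text
time: 12.53
tool_pos: [470.1, -14.0, 1.5]
tcp_rot: [177.3, -3.9, 0.8]
ft_force: [-0.0, 0.6, -0.4]
finger_gap: 72.1
```

View pics/c19.png

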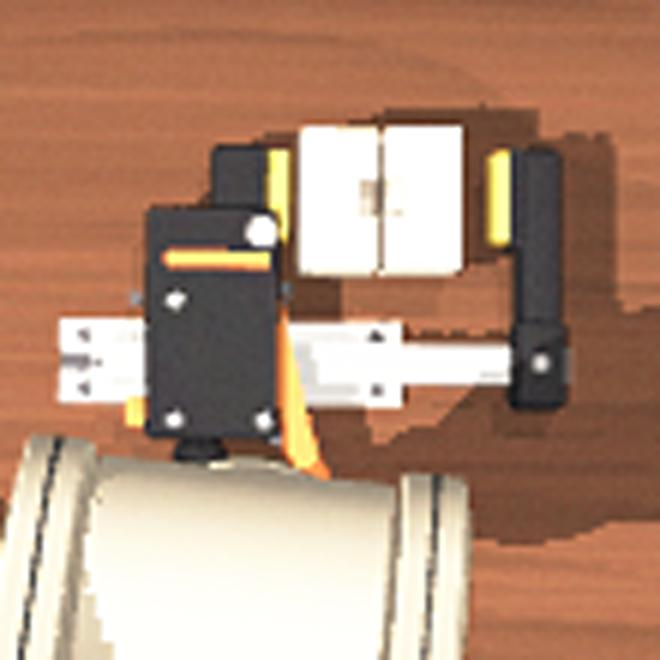

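```bash
python3 -m pendant '[0,1,0,0,66,0,3.5,0,0,60,0,3.5,-0.5,0,53,0,3.5,-0.5,0,46,0,3.5,-0.5,0,40,0,1,-0.5,0,37]' 20; python3 -m pendant '[0,0,-0.5,0,37,0,-3,-0.5,0,45,0,-3.5,-0.5,0,53,0,-3.5,-0.5,0,60,0,-3.5,-0.5,0,67,0,0,0,0,72,0,0,0,0,72]' 20
```

```text
time: 13.08
tool_pos: [471.0, 2.7, 2.8]
tcp_rot: [177.2, -3.9, 0.7]
ft_force: [-6.3, 1.1, 9.7]
finger_gap: 38.5
time: 13.67
tool_pos: [471.3, -10.4, 0.5]
tcp_rot: [177.3, -4.0, 0.8]
ft_force: [-0.9, 0.6, 0.3]
finger_gap: 72.0
```

```bash
python3 -m pendant '[0,1,0,0,66,0,3.5,0,0,60,0,3.5,-0.5,0,53,0,3.5,-0.5,0,46,0,3.5,-0.5,0,40,0,1,-0.5,0,37]' 20; python3 -m pendant '[0,0,-0.5,0,37,0,-3,-0.5,0,45,0,-3.5,-0.5,0,53,0,-3.5,-0.5,0,60,0,-3.5,-0.5,0,67,0,0,0,0,72,0,0,0,0,72]' 20;  python3 - <<'E'
from h import *
s=snap('top','top13'); crop(s,280,180,390,290,'c19',6)
s=snap('scene','scene13'); crop(s,220,155,370,285,'c18',5)
E
```

```text
time: 14.17
tool_pos: [472.0, 6.3, 1.5]
tcp_rot: [177.2, -3.9, 0.6]
ft_force: [-6.1, -0.7, 10.1]
finger_gap: 38.3
time: 14.75
tool_pos: [472.0, -6.8, -0.9]
tcp_rot: [177.3, -4.0, 0.6]
ft_force: [0.1, -0.2, 0.2]
finger_gap: 72.0
```

View pics/c19.png

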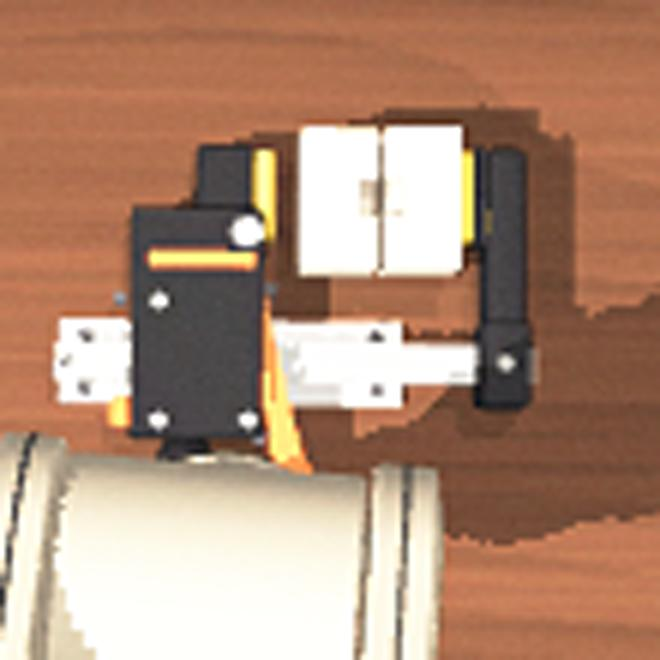

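View pics/c18.png

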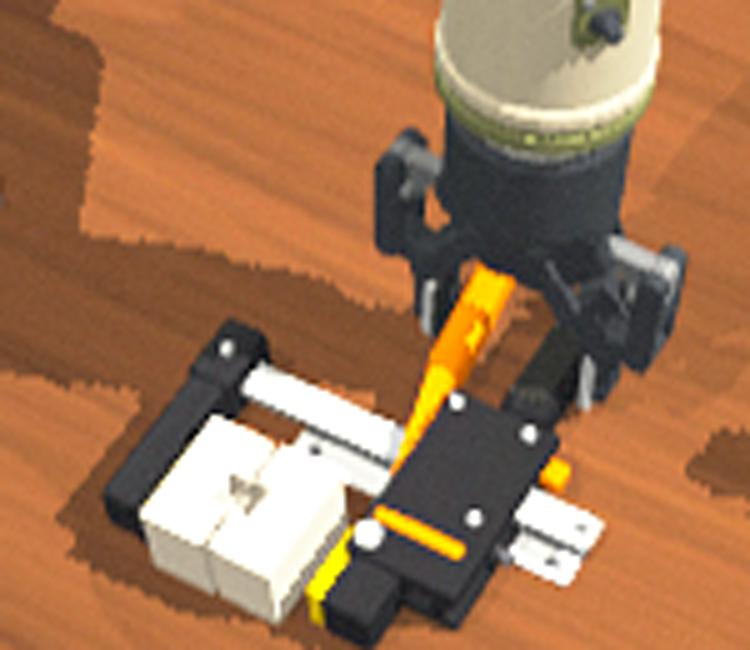

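```bash
python3 -m pendant '[0,0,2,0,66,-0.5,1,0.5,0,60,-0.5,1,0,0,53,0,1,0,0,46,0,1,0,0,40,0,0.5,0,0,37]' 20; python3 -m pendant '[0,0,0,0,37,0,-3.5,-0.5,0,45,0,-4,-0.5,0,53,0,-4,-0.5,0,60,0,-3.5,-0.5,0,67,0,-1,0,0,72,0,0,0,0,72]' 20;  python3 - <<'E'
from h import *
s=snap('top','top14'); crop(s,280,180,390,290,'c19',6)
E
```

```text
time: 15.35
tool_pos: [471.0, -1.4, 4.2]
tcp_rot: [177.3, -3.9, 0.6]
ft_force: [-0.2, 0.5, -3.5]
finger_gap: 38.2
time: 15.93
tool_pos: [471.3, -18.7, 1.8]
tcp_rot: [177.3, -4.0, 0.6]
ft_force: [0.1, 1.2, -0.5]
finger_gap: 72.4
```

View pics/c19.png

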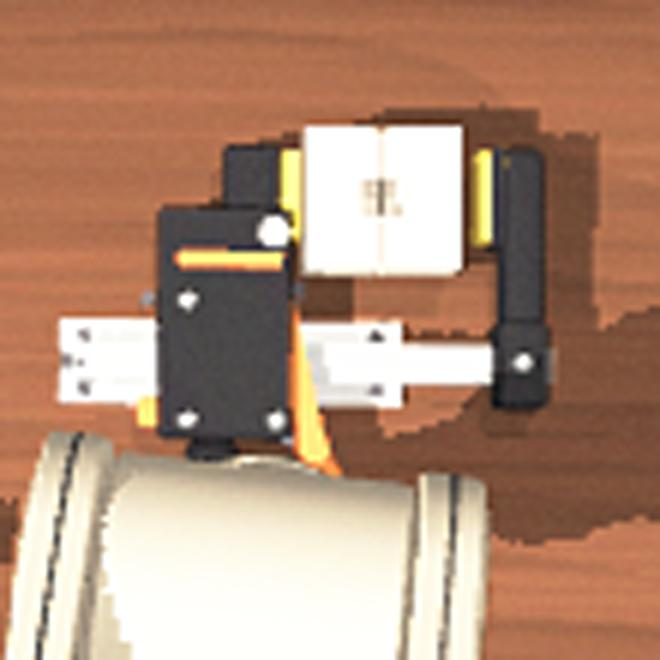

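```bash
python3 -m pendant '[0,3,0,0,66,0,3.5,0.5,0,60,0,3.5,0,0,53,0,3.5,0,0,46,0,3,0,0,40,0,0.5,0,0,37]' 20; python3 -m pendant '[0,0,0,0,37,0,-3,-0.5,0,45,0,-3.5,-0.5,0,53,0,-3.5,-0.5,0,60,0,-3.5,-0.5,0,67,0,-0.5,0,0,72,0,0,0,0,72]' 20;  python3 - <<'E'
from h import *
s=snap('top','top15'); crop(s,280,180,390,290,'c19',6)
E
```

```text
time: 16.48
tool_pos: [471.0, 0.2, 4.5]
tcp_rot: [177.3, -3.9, 0.5]
ft_force: [-0.1, 0.1, -2.2]
finger_gap: 38.3
time: 17.07
tool_pos: [471.3, -14.1, 2.0]
tcp_rot: [177.3, -3.9, 0.6]
ft_force: [-0.1, 0.2, 0.3]
finger_gap: 71.6
```

View pics/c19.png

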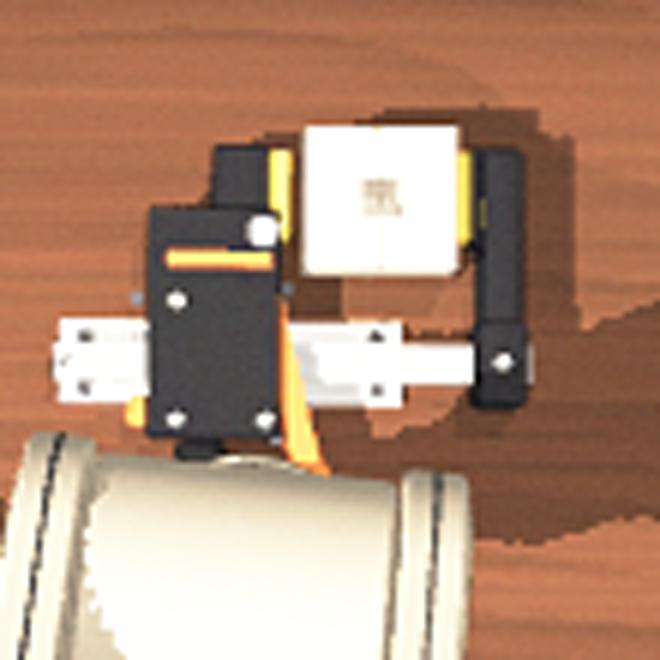

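```bash
python3 -m pendant '[0,1,0,0,66,0,2.5,0.5,0,60,0,2.5,0,0,53,0,2.5,0,0,46,0,2,0,0,40,0,0.5,0,0,37]' 20; python3 -m pendant '[0,0,0,0,37]' 20
python3 - <<'E'
from h import *
s=snap('top','top16'); crop(s,280,180,390,290,'c19',6)
E
```

```text
time: 17.62
tool_pos: [471.1, -2.2, 4.9]
tcp_rot: [177.3, -3.9, 0.5]
ft_force: [-0.5, 0.3, -2.0]
finger_gap: 38.2
time: 17.7
tool_pos: [471.1, -1.8, 4.9]
tcp_rot: [177.4, -3.9, 0.5]
ft_force: [1.1, -0.9, -3.2]
finger_gap: 38.3
```

View pics/c19.png

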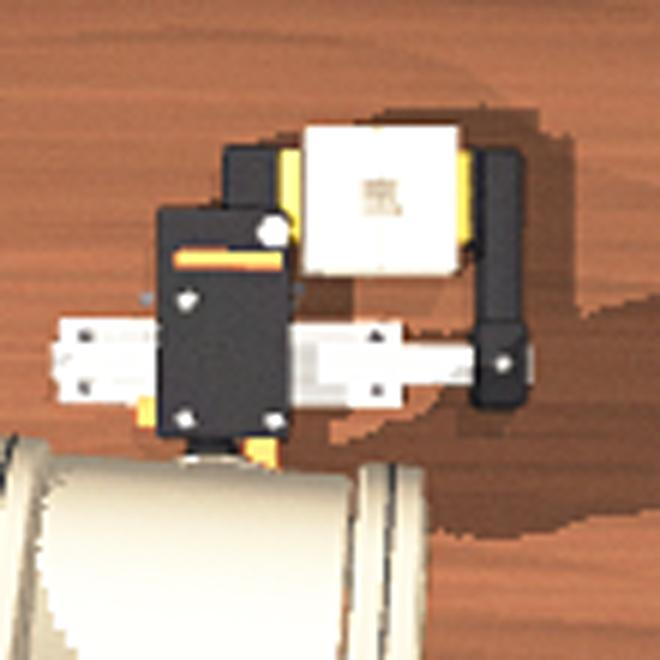

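```bash
python3 -m pendant '[0,-2,-0.5,0,45,0,-2.5,-0.5,0,53,0,-3,-0.5,0,60,0,-3,-0.5,0,67,0,0,0,0,72,0,0,0,0,72]' 20;  python3 - <<'E'
from h import *
s=snap('top','top17'); crop(s,280,180,390,290,'c19',6)
E
```

```text
time: 18.25
tool_pos: [471.4, -13.8, 2.4]
tcp_rot: [177.3, -3.9, 0.6]
ft_force: [0.2, -0.1, 0.4]
finger_gap: 72.1
```

View pics/c19.png

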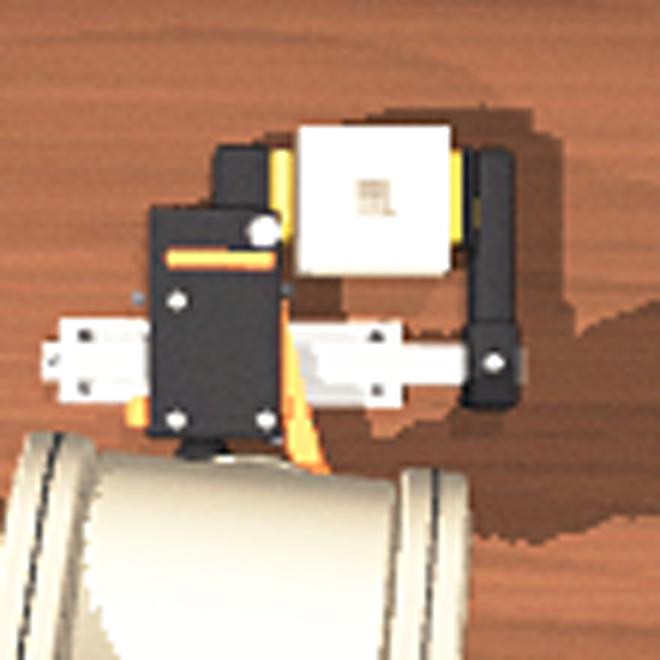

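Run:
```python
from h import *
for t in ('top0','top11','top14','top15','top16','top17'):
    s=load(t); f=s['frame'].astype(float)
    r0=215-10; 
    p=f[207:220,320:362,0].mean(0) # blue: white high, yellow low
    up=np.arange(0,len(p)-1,.02); q=np.interp(up,np.arange(len(p)),p); 
    c=np.where(np.diff((q>125).astype(int))!=0)[0]
    # yellow right/left by red-blue
    yb=(f[207:220,320:362,2]-f[207:220,320:362,0]).mean(0)
    qy=np.interp(up,np.arange(len(p)),yb); cy=np.where(np.diff((qy>130).astype(int))!=0)[0]
    # jaw black arm: red channel low
    rr=f[222:235,350:385,2].mean(0); ur=np.arange(0,len(rr)-1,.02); qr=np.interp(ur,np.arange(len(rr)),rr); cr=np.where(np.diff((qr<75).astype(int))!=0)[0]
    hb=f[225:240,295:335,2].mean(0); uh=np.arange(0,len(hb)-1,.02); qh=np.interp(uh,np.arange(len(hb)),hb); ch=np.where(np.diff((qh<75).astype(int))!=0)[0]
    print(t,'white',(320+up[c]).round(2),'yel',(320+up[cy]).round(2),'jaw',(350+ur[cr]).round(2),'head',(295+uh[ch]).round(2))
```

```text
top0 white [323.16 324.24 325.1  328.38 329.16 342.5 ] yel [] jaw [368.38 370.54 371.82 375.92] head [304.94 306.12]
top11 white [324.14 327.24 329.16 342.82 343.12 356.58] yel [360.84] jaw [365.26 373.12] head [304.78 306.42 310.82 321.06 322.8  324.06]
top14 white [326.26 356.56 360.  ] yel [359.88 360.  ] jaw [362.52 370.26] head [306.84 308.34 312.78 317.74 321.8  322.1 ]
top15 white [324.22 327.32 329.92 356.18] yel [356.28 357.34] jaw [358.82 366.76] head [304.9  306.86 310.82 314.78 315.42 320.98 324.22 325.04]
top16 white [324.94 325.   326.14 329.74 330.   356.36] yel [356.36 357.32] jaw [358.82 366.46] head [306.64 308.32 312.78 314.88 315.12 320.68 322.3  323.32]
top17 white [324.64 327.26 328.92 354.82] yel [327.5  328.18 354.82 356.12] jaw [357.48 365.32] head [304.9  307.06 310.86 311.96 312.1  320.02 324.04 325.34]
```

```bash
python3 -m pendant '[0,2,0,0,66,0,3,0.5,0,60,0,2.5,0,0,54,0,1.5,0,0,51]' 20; python3 -m pendant '[0,0.5,-0.3,0,51]' 20;python3 -m pendant '[0,1,-0.3,0,49,0,0,-0.3,0,49]' 20;python3 -m pendant '[0,1,-0.3,0,47,0,0,-0.3,0,47]' 20
python3 - <<'E'
from h import *
s=snap('top','top18'); crop(s,280,180,390,290,'c19',6)
E
```

```text
time: 18.63
tool_pos: [471.1, -4.4, 4.0]
tcp_rot: [177.3, -3.8, 0.5]
ft_force: [-1.2, -3.6, 0.4]
finger_gap: 51.0
time: 18.72
tool_pos: [471.1, -3.6, 3.9]
tcp_rot: [177.3, -3.8, 0.5]
ft_force: [-1.9, -1.8, 3.5]
finger_gap: 51.2
time: 18.88
tool_pos: [471.1, -2.2, 4.0]
tcp_rot: [177.3, -3.8, 0.5]
ft_force: [-3.3, -0.2, 6.7]
finger_gap: 49.3
time: 19.05
tool_pos: [471.2, -0.9, 4.0]
tcp_rot: [177.3, -3.8, 0.6]
ft_force: [-3.7, 0.1, 6.3]
finger_gap: 47.4
```

View pics/c19.png

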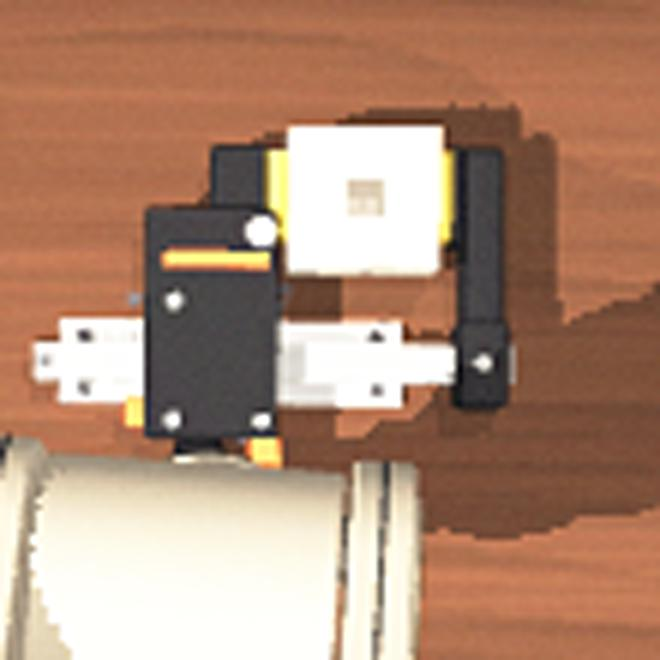

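```bash
python3 -m pendant '[0,1,-0.3,0,45,0,0,-0.3,0,45]' 20;python3 -m pendant '[0,0.8,-0.3,0,43.5,0,0,-0.3,0,43.5]' 20; python3 -m pendant '[0,0,-0.3,0,43.5]' 20
```

```text
time: 19.27
tool_pos: [471.3, 0.3, 4.1]
tcp_rot: [177.2, -3.8, 0.6]
ft_force: [-4.0, -0.7, 6.4]
finger_gap: 45.3
time: 19.43
tool_pos: [471.3, 1.4, 4.3]
tcp_rot: [177.2, -3.8, 0.6]
ft_force: [-3.6, -0.7, 5.6]
finger_gap: 43.7
time: 19.52
tool_pos: [471.3, 1.4, 4.3]
tcp_rot: [177.2, -3.8, 0.6]
ft_force: [-3.9, -1.3, 6.2]
finger_gap: 43.8
```

```bash
python3 -m pendant '[0,-2.5,-0.3,0,49,0,-3,-0.3,0,55,0,-3,-0.5,0,61,0,-3,-0.5,0,67,0,-1,0,0,72,0,0,0,0,72]' 20;  python3 - <<'E'
from h import *
s=snap('top','top19'); crop(s,280,180,390,290,'c19',6)
for a in ('top15','top16','top17','top18','top19'):
    s=load(a); 
    def sub(ref,box,srch):
        r=load('top17')['frame'][box[1]:box[3],box[0]:box[2]]
        T=s['frame'][box[1]-2:box[3]+2,box[0]-srch:box[2]+srch]
        R=cv2.matchTemplate(cv2.resize(T,None,fx=10,fy=10,interpolation=cv2.INTER_CUBIC),cv2.resize(r,None,fx=10,fy=10,interpolation=cv2.INTER_CUBIC),cv2.TM_CCOEFF_NORMED)
        _,v,_,l=cv2.minMaxLoc(R); return l[0]/10-srch,l[1]/10-2,round(v,3)
    print(a,'head',sub(0,(302,212,326,250),6),'jaw',sub(0,(356,231,368,250),6),'mould',sub(0,(331,200,353,227),6))
E
```

```text
time: 20.02
tool_pos: [471.6, -11.4, 2.2]
tcp_rot: [177.3, -3.8, 0.6]
ft_force: [-0.4, -0.2, -0.2]
finger_gap: 72.3
top15 head (-0.09999999999999964, 0.0, 0.992) jaw (1.4000000000000004, 0.0, 0.967) mould (1.0999999999999996, 0.0, 0.996)
top16 head (1.4000000000000004, 0.0, 0.979) jaw (1.2999999999999998, 0.10000000000000009, 0.942) mould (1.2999999999999998, 0.0, 0.996)
top17 head (0.0, 0.0, 0.999) jaw (0.0, 0.0, 0.999) mould (0.0, 0.0, 1.0)
top18 head (-0.7000000000000002, 0.0, 0.981) jaw (-1.7999999999999998, 0.0, 0.965) mould (-1.2000000000000002, 0.0, 0.994)
top19 head (-0.9000000000000004, 0.0, 0.991) jaw (-2.4, 0.10000000000000009, 0.969) mould (-2.1, 0.0, 0.99)
```

View pics/c19.png

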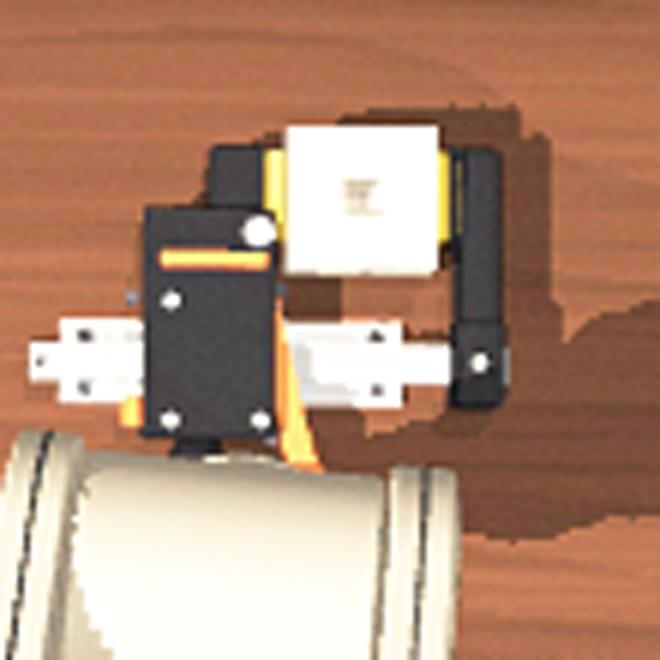

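```bash
cat > m.py <<'E'
from h import *
def shift(ref,img,box,init=0):
    r=cv2.cvtColor(ref,cv2.COLOR_BGR2GRAY).astype(np.float32); g=cv2.cvtColor(img,cv2.COLOR_BGR2GRAY).astype(np.float32)
    x0,y0,x1,y1=box; t=r[y0:y1,x0:x1]
    W=np.array([[1,0,x0+init],[0,1,y0]],np.float32)
    try:
        c,W=cv2.findTransformECC(t,g,W,cv2.MOTION_TRANSLATION,(3,200,1e-5),None,3)
    except cv2.error: return (9,9,0)
    return round(float(W[0,2]-x0),2),round(float(W[1,2]-y0),2),round(c,3)
B=dict(head=(302,212,323,252),jaw=(355,232,369,251),mould=(326,198,358,229))
def rep(tags,ref='top17'):
    R=load(ref)['frame']
    for a in tags:
        f=load(a)['frame']
        i={'top14':2}.get(a,0)
        o={k:shift(R,f,b,init=i if 'top14'!=a else {'head':1.5,'jaw':4,'mould':1}[k]) for k,b in B.items()}
        print(a,o,'jaw-head %.2f mould-head %.2f jaw-mould %.2f'%(o['jaw'][0]-o['head'][0],o['mould'][0]-o['head'][0],o['jaw'][0]-o['mould'][0]))
E
python3 - <<'E'
from m import *
snap('top','top20');snap('top','top21')
rep(['top14','top15','top16','top17','top18','top19','top20','top21'])
s=load('top21'); crop(s,318,200,364,232,'c20',16)
s=load('top17'); crop(s,318,200,364,232,'c21',16)
E
```

```text
top14 {'head': (1.59, -0.02, 0.992), 'jaw': (4.74, -0.09, 0.991), 'mould': (1.2, 0.04, 0.969)} jaw-head 3.15 mould-head -0.39 jaw-mould 3.54
top15 {'head': (-0.17, -0.09, 0.992), 'jaw': (1.45, -0.06, 0.996), 'mould': (1.08, 0.01, 0.973)} jaw-head 1.62 mould-head 1.25 jaw-mould 0.37
top16 {'head': (1.41, -0.03, 0.993), 'jaw': (1.36, -0.07, 0.976), 'mould': (1.22, -0.0, 0.993)} jaw-head -0.05 mould-head -0.19 jaw-mould 0.14
top17 {'head': (-0.06, -0.06, 0.996), 'jaw': (0.02, 0.02, 0.999), 'mould': (-0.07, 0.0, 0.996)} jaw-head 0.08 mould-head -0.01 jaw-mould 0.09
top18 {'head': (-0.64, -0.05, 0.994), 'jaw': (-1.76, -0.14, 0.986), 'mould': (-1.55, -0.02, 0.973)} jaw-head -1.12 mould-head -0.91 jaw-mould -0.21
top19 {'head': (-0.96, -0.08, 0.994), 'jaw': (-2.29, 0.11, 0.992), 'mould': (-1.97, -0.02, 0.977)} jaw-head -1.33 mould-head -1.01 jaw-mould -0.32
top20 {'head': (-0.96, -0.07, 0.994), 'jaw': (-2.28, 0.1, 0.992), 'mould': (-1.97, 0.0, 0.977)} jaw-head -1.32 mould-head -1.01 jaw-mould -0.31
top21 {'head': (-0.96, -0.07, 0.994), 'jaw': (-2.28, 0.09, 0.992), 'mould': (-1.97, -0.0, 0.977)} jaw-head -1.32 mould-head -1.01 jaw-mould -0.31
```

View pics/c20.png

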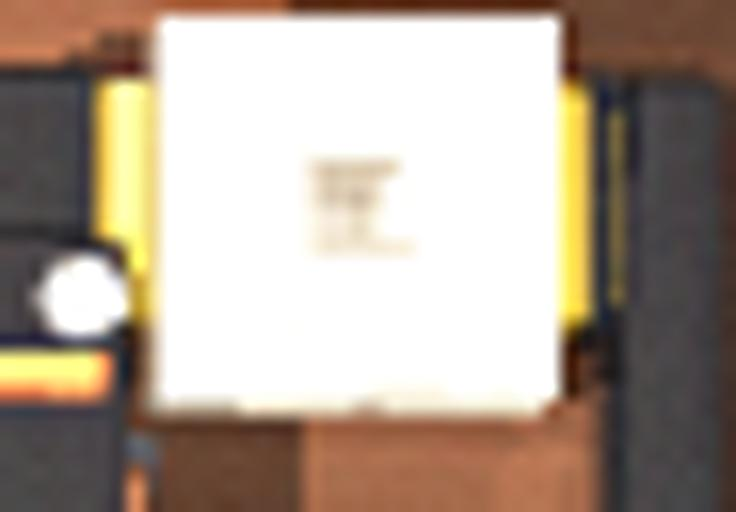

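View pics/c21.png

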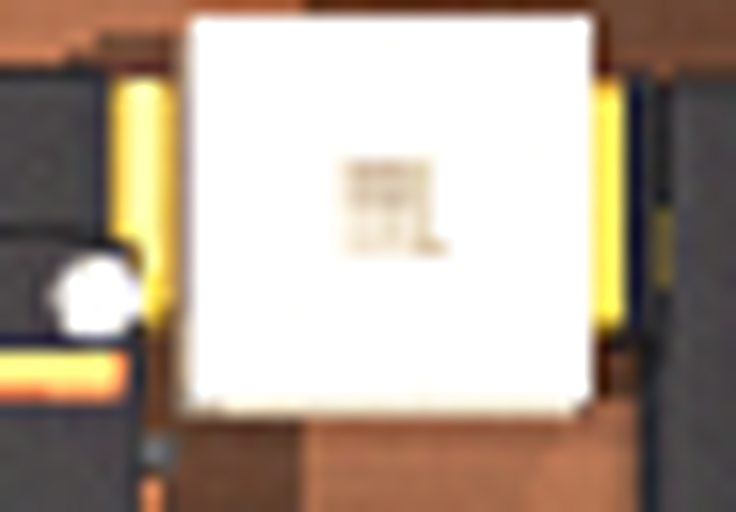

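```bash
python3 -m pendant '[0,2,0,0,66,0,3,0.5,0,61,0,2.5,0,0,57,0,1.5,0,0,54]' 20; python3 -m pendant '[0,0.5,-0.3,0,53,0,0.5,-0.3,0,52]' 20;python3 -m pendant '[0,0.5,-0.3,0,51,0,0,-0.3,0,51]' 20
python3 - <<'E'
from m import *
snap('top','top22');rep(['top21','top22'])
E
```

```text
time: 20.5
tool_pos: [471.4, -2.2, 4.1]
tcp_rot: [177.2, -3.8, 0.6]
ft_force: [-1.6, -1.5, 0.7]
finger_gap: 53.9
time: 20.67
tool_pos: [471.3, -0.7, 4.4]
tcp_rot: [177.2, -3.7, 0.6]
ft_force: [-3.7, -1.2, 4.5]
finger_gap: 52.3
time: 20.83
tool_pos: [471.3, 0.2, 4.6]
tcp_rot: [177.2, -3.7, 0.6]
ft_force: [-2.5, -1.2, 2.8]
finger_gap: 51.3
top21 {'head': (-0.96, -0.07, 0.994), 'jaw': (-2.28, 0.09, 0.992), 'mould': (-1.97, -0.0, 0.977)} jaw-head -1.32 mould-head -1.01 jaw-mould -0.31
top22 {'head': (-1.97, -0.1, 0.994), 'jaw': (9, 9, 0), 'mould': (-3.2, -0.0, 0.953)} jaw-head 10.97 mould-head -1.23 jaw-mould 12.20
```

Run:
```python
from m import *
import m
R=load('top21')['frame'];f=load('top22')['frame']
B=dict(head=(301,212,322,252),jaw=(353,232,367,251),mould=(324,198,356,229),mouldL=(326,202,345,229))
for k,b in B.items(): print(k,shift(R,f,b,-1))
R=load('top17')['frame']
for a in('top16','top18','top21','top22'):
    f=load(a)['frame']; print(a,[shift(R,f,b,{'top16':1.3,'top18':-1.6,'top21':-2,'top22':-3}[a]) for b in ((355,232,369,251),(355,212,369,251))])
s=load('top22'); crop(s,318,200,364,232,'c20',16)
```

```text
head (-1.09, -0.06, 0.995)
jaw (-1.98, -0.21, 0.993)
mould (-1.16, 0.02, 0.98)
mouldL (-0.94, 0.02, 0.998)
top16 [(1.36, -0.07, 0.976), (1.53, -0.05, 0.967)]
top18 [(-1.75, -0.14, 0.986), (-1.56, -0.11, 0.973)]
top21 [(-2.28, 0.09, 0.992), (-2.15, 0.11, 0.978)]
top22 [(-4.31, -0.11, 0.993), (-4.05, -0.03, 0.927)]
```

View pics/c20.png

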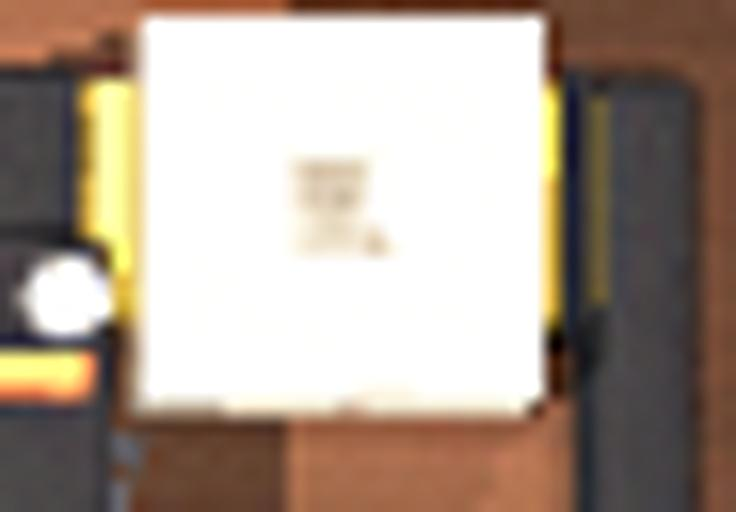

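```bash
python3 -m pendant '[0,-2.5,-0.5,0,56,0,-3,-0.5,0,61,0,-3,-0.5,0,67,0,-1,-0.5,0,73,0,0,0,0,76,0,0,0,0,76]' 20;  python3 - <<'E'
from m import *
snap('top','top23')
R=load('top21')['frame'];f=load('top23')['frame']
B=dict(head=(301,212,322,252),jaw=(353,232,367,251),mould=(324,198,356,229),mouldL=(326,202,345,229))
for k,b in B.items(): print(k,shift(R,f,b,-1))
s=load('top23'); crop(s,318,200,364,232,'c20',16);crop(s,280,180,390,290,'c19',6)
E
```

```text
time: 21.38
tool_pos: [471.6, -9.5, 2.0]
tcp_rot: [177.2, -3.8, 0.6]
ft_force: [0.1, -0.1, -0.8]
finger_gap: 75.7
head (-0.66, -0.05, 0.991)
jaw (-1.23, 0.07, 0.995)
mould (-0.66, 0.01, 0.983)
mouldL (-0.72, 0.01, 0.995)
```

View pics/c20.png

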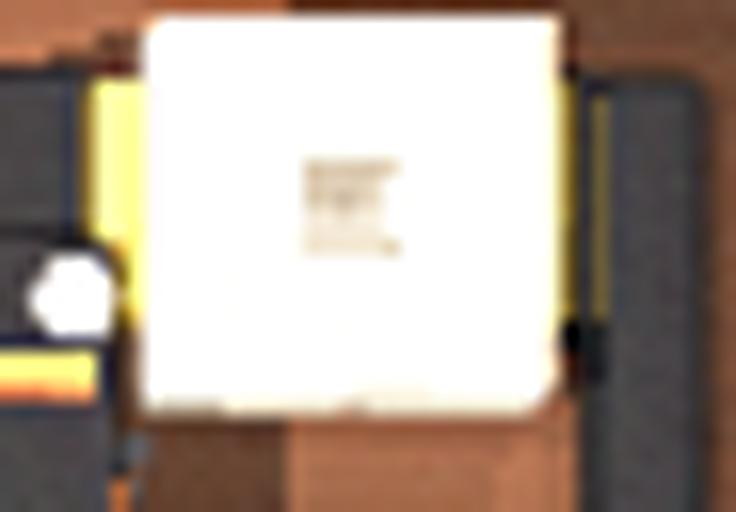

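View pics/c19.png

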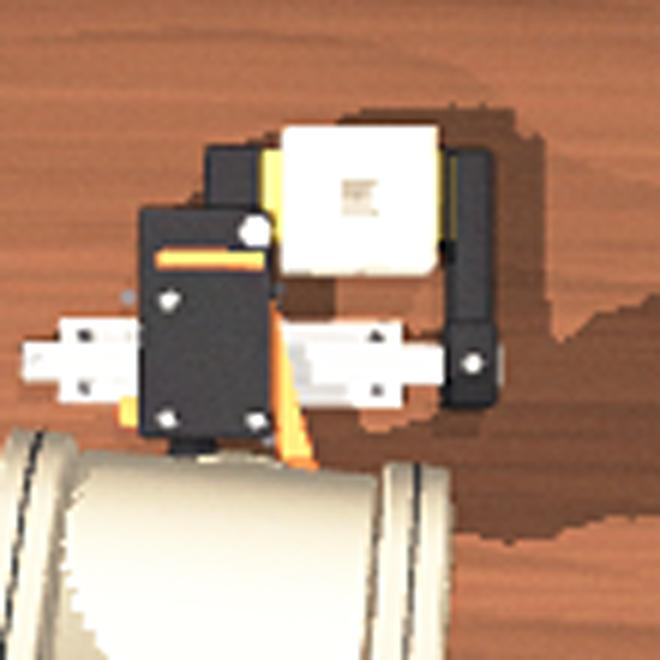

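```bash
python3 -m pendant '[0,0,0,0,72,0,2,0,0,67,0,2.5,0.5,0,62,0,1.5,0,0,59,0,1,0,0,57]' 20; python3 -m pendant '[0,0.5,-0.3,0,56,0,0,-0.3,0,56]' 20
python3 - <<'E'
from m import *
snap('top','top24')
R=load('top21')['frame'];f=load('top24')['frame']
B=dict(head=(301,212,322,252),jaw=(353,232,367,251),mould=(324,198,356,229),mouldL=(326,202,345,229))
for k,b in B.items(): print(k,shift(R,f,b,-1))
E
```

```text
time: 21.85
tool_pos: [471.1, -2.6, 3.8]
tcp_rot: [177.2, -3.7, 0.5]
ft_force: [-0.6, -2.0, 0.4]
finger_gap: 57.2
time: 22.02
tool_pos: [471.1, -1.7, 3.9]
tcp_rot: [177.2, -3.7, 0.5]
ft_force: [-3.1, -1.3, 3.7]
finger_gap: 56.2
head (-1.44, -0.11, 0.99)
jaw (-2.53, -0.12, 0.991)
mould (-1.63, 0.03, 0.975)
mouldL (-1.59, 0.04, 0.996)
```

```bash
python3 -m pendant '[0,-2,-0.3,0,61,0,-3,-0.5,0,66,0,-2,-0.5,0,72,0,0,0,0,78,0,0,0,0,80]' 20;  python3 - <<'E'
from m import *
snap('top','top25')
R=load('top21')['frame'];f=load('top25')['frame']
B=dict(head=(301,212,322,252),jaw=(353,232,367,251),mould=(324,198,356,229),mouldL=(326,202,345,229))
for k,b in B.items(): print(k,shift(R,f,b,-1.5))
s=load('top25'); crop(s,318,200,364,232,'c20',16)
E
```

```text
time: 22.48
tool_pos: [471.3, -8.7, 1.9]
tcp_rot: [177.2, -3.7, 0.6]
ft_force: [-0.3, 0.8, -0.5]
finger_gap: 79.9
head (-1.53, -0.08, 0.992)
jaw (-2.44, 0.08, 0.974)
mould (-1.71, 0.02, 0.979)
mouldL (-1.68, 0.02, 0.995)
```

View pics/c20.png

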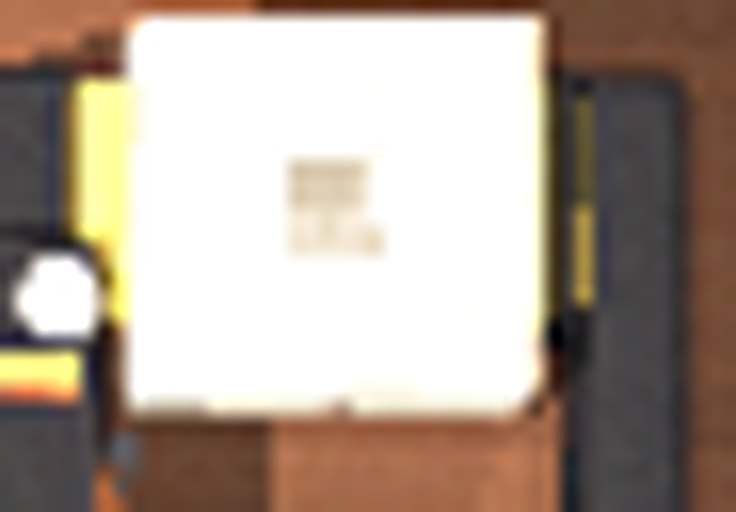

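```bash
python3 -m pendant '[0,0.5,6,0,84,0,0.5,12,0,84,0,0,20,0,84,0,0,35,0,84,0,0,40,0,84,0,0,40,0,84,-15,0,30,0,84,-35,0,10,0,84,-35,0,0,0,84,-20,0,0,0,84,0,0,0,0,84,0,0,0,0,84]' 20;  python3 - <<'E'
from m import *
s=snap('top','top26');crop(s,280,180,390,310,'c19',5)
s=snap('scene','scene26'); crop(s,220,155,370,285,'c18',5)
E
```

```text
time: 23.53
tool_pos: [358.1, -6.7, 209.0]
tcp_rot: [177.2, -3.9, 0.6]
ft_force: [0.1, -0.8, 0.2]
finger_gap: 84.1
```

View pics/c19.png

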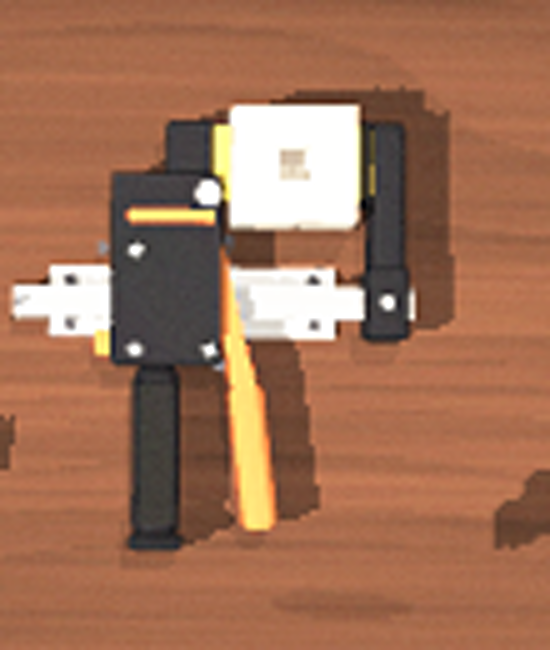

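View pics/c18.png

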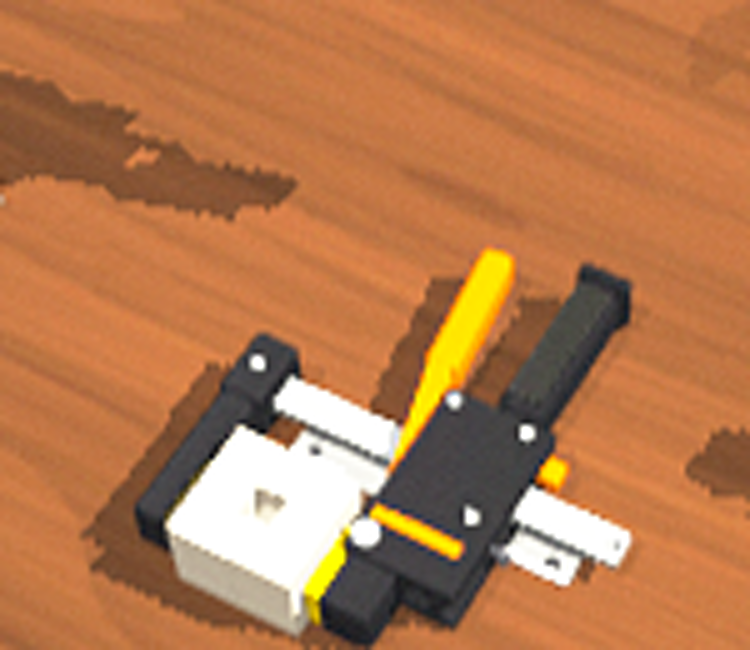

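View pics/top26.png

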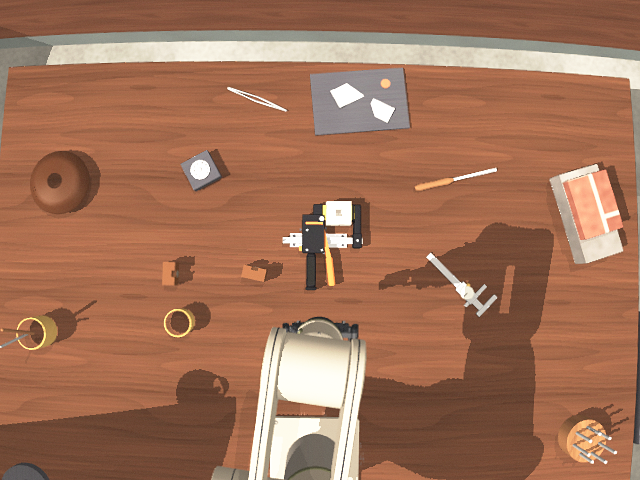

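Run:
```python
from h import *
print(sensors.sense()['qd'].round(2)); print(job.hand_in())
```

```text
[-0.04  2.1  -0.41  0.06 -0.51 -0.06]
the job is handed in; nothing more can be done
None
```

I stood the loose white half in the clamp face to face with the other, with the notches meeting, and released it. I then pumped the trigger until the sliding jaw held the mould shut. The job was handed in at about 23.5 s of the 72 s, and no verdict was reported.

**Pumping:** It took nine squeezes: six full strokes to close the gap, then three partial ones limited by finger opening, with the gripper at its 20 N minimum. I let the trigger spring back after each one and raised the gripper clear at the end.

**Last pictures:**
- The halves are shut with no visible seam and their notches line up.
- Both yellow pads are against the mould, and the trigger is released.
- The brown look-alikes and the other bench items look to be where they were.

**Clamping force:** I could not measure it. I estimated about 2.8 to 3.1 mm of pad squash from how far the jaw moved in the pictures, which is roughly 34 to 37 N. The last two readings disagreed by about 0.4 mm, so allow a few newtons either way. I never felt a stall to check it against.

**Other things to know:**
- The clamp slid several millimetres in its track while pumping and carried the mould with it.
- While I set the half down, the wrist force briefly reached 33 N, under the 40 N limit.

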